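# Drive a tight guide bush out of a pump cylinder and lay it up for measuring

## Task

A brass guide bush sits tight inside the slotted grey pump cylinder that is clamped in the blue jig. Stand both cream fittings from the jig's end trays aside on the plywood board, push the bush out through the far end of the cylinder with the steel drift, and lay the bush in the groove of the V-block, about midway along, ready to be measured. Finish with the drift lying back on its wooden rest and each fitting standing upright in the tray it came from, and leave the small tin and the brass nut where they are.

Things in the scene. Friction and masses are not known exactly. Their poses are not given: they have to be found in the camera images.
- jig: Blue steel jig, fixed, 92 (x) by 278 mm (y); origin at its underside's centre. Grey plastic pump cylinder clamped on it, axis along y at x 0, 37 mm up, y -45 to +45 mm; bore 40 mm, open at both ends; outside 50; 16 mm slot on top shows the bush; straps to 69 mm high. An end tray beyond each mouth, centred at y +90 and -90: inside 84 by 86 mm, floor 8 and rim 14 mm up.
- bush: Brass bush, plain cylinder 36 mm in diameter, 40 mm long, 0.32 kg; origin at its centre, y along its axis. Starts inside the cylinder within 12 mm of its middle, axis along the jig's y, pinched by spring shoes at mid-cylinder: about 5 to 12 N to push, less near the ends. Leaves at either end, drops 9 mm to the tray floor and may roll a little.
- collar: Cream plastic threaded collar, a low open ring standing upright, 40 mm high: flange 57 mm in diameter and 12 mm high below, threaded part 53 mm in diameter (55 over the thread) above, bore 43 mm; 0.08 kg. Origin at the centre of its underside, z up. Starts in either end tray of the jig, in front of the cylinder's mouth.
- nipple: Cream plastic hex nipple standing upright, 62 mm high: hexagon foot 46 mm across flats and 18 mm high, threaded stem 36 mm in diameter (38 over the thread) above; 0.09 kg. Origin at the centre of its underside, z up. Starts in the jig's other end tray, in front of the cylinder's mouth.
- drift: Steel drift, a stepped round bar 190 mm long, lying level: knurled handle 20 mm in diameter from y -95 to -15 mm, slim shank 12 mm in diameter from y -15 to the tip at +95 mm; 0.22 kg, balance point at y -24. Origin on its axis at mid-length, y along the axis to the tip. Starts on its rest, axis 36 mm above the bench.
- rest: Fixed wooden rest for the drift: base 34 by 160 mm (y -98 to +62), 10 mm high; two V-notched supports 8 mm wide at y -81 (for the handle, 34 mm high) and y +45 mm (for the shank, 40 mm high). Origin on the underside; the drift lies with its origin over the rest's origin, 36 mm up, its y along the rest's y (tip at +y).
- vblock: Fixed steel V-block 42 wide (x) by 60 long (y) and 36 mm high; origin at the centre of its underside. A 90 degree groove 30 mm wide and 15 mm deep runs along its y on top. The bush lying in the groove has its centre 46.5 mm above the bench.
- board: Fixed plywood board, 100 (x) by 165 (y) by 9 mm thick, flat on the bench, the side area on which the two fittings are set aside. Origin at the centre of its underside.
- tin: Small round metal tin 45 mm in diameter and 44 mm high, loose on the bench; to be left alone. Origin at the centre of its underside.
- nut: Brass hexagon nut 36 mm across flats and 14 mm high, loose on the bench; to be left alone. Origin at the centre of its underside.
There are look-alikes about, which are no part of the job. Leave any pink or purple look-alike of the collar alone. What is shaped like the vblock but pink is not meant.

How it is judged:
By the outcome, as a careful person would: the job done as asked, in the order asked, and still so for the second after the job is handed in, with the robot touching nothing.
It also fails if it takes over 152 s, if anything falls off the work surface, if the arm or the gripper's body presses on something with over 40 N, if the wrist force passes 120 N, or if a joint passes its speed limit or range.

## Robot

A 6-joint arm with a two-finger parallel gripper is mounted at the origin on the work surface. World frame = base frame: x ahead of the robot, y to its left, z up, the work surface at z = 0. Lengths are in m, angles in degrees, forces in N, time in s.
With the tool pointing down it reaches from about 0.275 to 0.825 m from the base axis. Payload 5.2 kg.
Tool frame: the origin (TCP) lies at the very end of the fingers, on their centre line; the grasp point (between the pads) lies 19 mm behind it; z points along the fingers, y is the line along which they close (so a half turn about z gives the same grasp; the last joint's range is limited). The gripper opens to 93 mm and grips with 3 to 60 N. Pads are 15 mm wide; open, the fingers measure 128 mm over their backs; the gripper's body (75 mm by 188 mm) begins 65 mm behind the grasp point.
Start: joints at [-86.792, 14.817, 87.949, -0, 77.235, -11.62], TCP at [0.141, -0.532, 0.192] pointing down, gripper open.
Joint ranges: [-179.93, 179.93], [-52.35, 119.4], [10.71, 147.94], [-69.91, 249.91], [12.55, 155.21], [-178.61, 178.61]. Speed limits (degrees/s): [147.25, 147.25, 180, 180, 180, 180].

## Interface

Orientations are given as [roll, pitch, yaw] about the fixed x, y, z axes, in that order (R = Rz(yaw) Ry(pitch) Rx(roll)).
In Python, from cell import * gives the robot as it stands.
- The arm moves only by the tool step_arm, never from a script. Its argument "rows" is a list of rows, each a list of 7 numbers: the shift along the tool's x, y, z as a fraction of full scale, then the turn, a rotation vector about the tool's x, y, z as a fraction of full scale, then the finger opening in mm, from 0 to 93. A call has 1 to 8 rows; each row is the pose to reach, as a shift and turn from the pose commanded when the call began, along the tool's axes at that moment, turning the shorter way round; what a row does not reach only later rows make up. Full scale, the value 1, is 0.5 m for a shift and pi rad for a turn. A row lasts 1/8 s, in which the tool goes at most 62.5 mm and 10.7 degrees, less where a joint would pass 70% of its speed; a pose out of reach is approached as far as the arm can. A call with a number of a shift or a turn outside -1 to 1 is refused whole. A call with a gripper value outside its range is refused whole. The fingers move at their own pace and stop on an object; "grip_force" is the grip in N (left out, the last holds). Time passes only in rows, so rows that repeat a pose let the fingers close. It gives the time, the measured TCP pose, the force, the opening and the grip force at its end, in the units of the state.
- state(): the state, without advancing time (a new reading comes with each control period).
- snapshot(name): name is "scene" or "top" or "wrist"; returns (picture, depth): 420x560x3 uint8, red, green, blue; 420x560 float32, m along the optical axis (not along the pixel's ray), 0 where there is no reading.
- get_calibration(name): a dict with "fx", "fy", "cx", "cy" (pixels), "distortion" ([k1, k2, p1, p2, k3] as OpenCV has them; the pictures are not rectified), "T" (4x4, takes a point from camera to world coordinates); the wrist camera has in their place "hand_eye" (4x4, takes a point from camera to tool coordinates, whose origin is the TCP and whose axes are the flange's). Camera axes: x right, y down, z forward; pixel columns grow to the right and rows downward; lengths in m; the calibration is good to about 2 mm. A picture is of the moment at which its call begins: read the wrist's pose just before it. get_calibration takes no time and is no camera call.
- hand_in(): hands the job in; it is judged then, once.
The state is a dict: "clock": time; "joint_pos": joint angles; "joint_velocities": joint speeds; "tau": joint torques, N m; "tool_pos": TCP position; "orientation": TCP orientation; "ft_force": force on the tool from outside, world axes, zero at the start; "torque": the same for the moment, N m; "gripper_width": opening from 0.0 (shut) to 1.0 (fully open); "grip_force": force on a finger pad.
Only numpy, scipy, OpenCV 4.12 (cv2) and the standard library are available. Lean on these libraries where they do the work, as an engineer would, in place of code of your own. Each camera call takes 0.05 s, during which the arm holds its last target. There are 200 camera calls.

## Working session

There is one attempt and no reset: what is moved stays moved. The work goes in short steps, Python scripts to look and compute and a tool call to move; the robot and the scene stay as the last step left them, time stands still between calls to the robot, and variables do not carry over. Pictures are saved under pics/ and viewed, at most 14 in all, crops included, and the job is handed in when it is done.

Besides the shell and the picture viewer there is one more tool, called as a command line: name --pt "numbers of a row" for each row, then --argument value for the rest. step_arm: Moves the arm, as the interface text tells. Its arguments: {"type":"object","properties":{"rows":{"type":"array","items":{"type":"array","items":{"type":"number"}}},"grip_force":{"type":"number"}},"required":["rows"]}

```bash
ls; mkdir -p pics; python3 - <<'E'
from cell import *
import cv2,numpy as np
for n in ["scene","top"]:
    p,d=snapshot(n); cv2.imwrite(f"pics/{n}0.png",p[:,:,::-1]); np.savez(f"{n}0.npz",p=p,d=d)
    c=get_calibration(n); print(n,c["fx"],c["cx"],c["cy"],c["distortion"],np.round(c["T"],3).tolist())
print(get_calibration("wrist")); print(state())
E
```

```text
pics
scene 540.3067307366865 278.825527957971 207.1926408041266 [0.05751378 0.         0.         0.         0.        ] [[0.194, 0.801, -0.566, 1.138], [0.981, -0.15, 0.125, -0.137], [0.015, -0.579, -0.815, 0.922], [0.0, 0.0, 0.0, 1.0]]
top 533.055224731563 273.3346528959805 217.1101202554123 [0.04266768 0.         0.         0.         0.        ] [[-0.001, -0.998, 0.062, 0.476], [-1.0, 0.001, -0.004, -0.006], [0.004, -0.062, -0.998, 1.016], [0.0, 0.0, 0.0, 1.0]]
{'fx': 354.43282363363005, 'fy': 354.43282363363005, 'cx': 282.3107877685349, 'cy': 211.34085062853813, 'distortion': array([-0.05709579,  0.        ,  0.        ,  0.        ,  0.        ]), 'hand_eye': array([[-1.32472123e-06, -9.59504160e-01, -2.81694457e-01,
         7.83159766e-02],
       [ 9.99999985e-01,  4.74638934e-05, -1.66373612e-04,
         1.08439081e-04],
       [ 1.73006489e-04, -2.81694453e-01,  9.59504145e-01,
        -1.93388554e-01],
       [ 0.00000000e+00,  0.00000000e+00,  0.00000000e+00,
         1.00000000e+00]])}
{'clock': 0.1, 'joint_pos': array([-8.67903107e+01,  1.48551746e+01,  8.80026338e+01, -7.01182758e-04,
        7.72363681e+01, -1.16203830e+01]), 'joint_velocities': array([ 0.06229281, -0.08743638, -0.18265168,  0.03318524, -0.02892539,
        0.12968169]), 'tau': array([ 2.12700070e-03, -4.38212907e+01, -2.84638649e+01,  7.20417034e-02,
        3.62358999e-02, -4.67347138e-05]), 'tool_pos': array([ 0.14075467, -0.53113735,  0.19121526]), 'orientation': array([-1.79907616e+02, -1.83000234e-02,  1.48302130e+01]), 'ft_force': array([ 0.07471845, -0.0700356 ,  0.59842012]), 'torque': array([-0.02608226,  0.04853343, -0.01234448]), 'grip_force': 0.0, 'gripper_width': 0.9992620616316982}
```

View pics/top0.png

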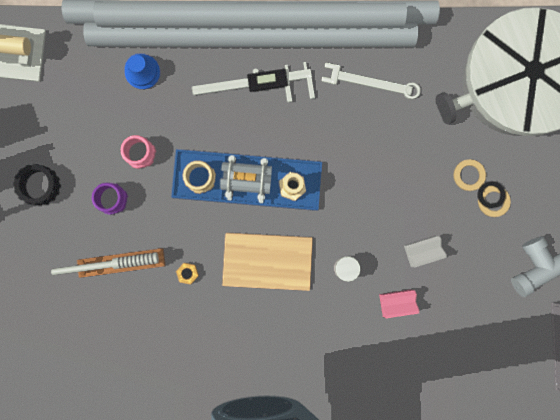

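View pics/scene0.png

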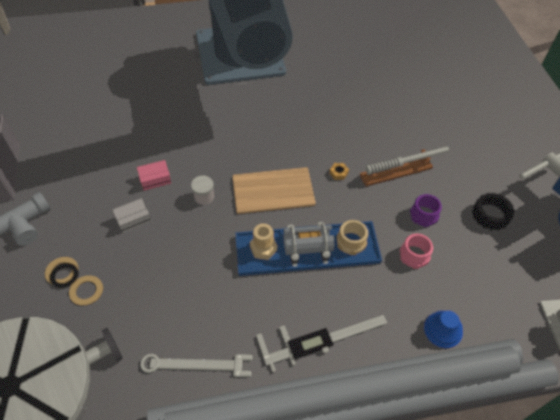

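The top picture shows the following (up is +x, left is +y):
- **Jig:** around (248,179), with the cream collar in the left tray at (199,177) and the cream nipple in the right tray at (292,186).
- **Drift:** on its rest, from the tip at (55,271) to the handle at (160,258).
- **Board, nut and tin:** (268,262), (187,273) and (347,268).

Look-alikes for the collar are pink (138,152) and purple (109,198). The one meant is the cream ring at (199,177), because it stands in a jig tray. For the V-block, the grey one at (425,251) is meant and the pink one at (400,304) is not. I'll measure next and confirm in one crop.

```bash
cat > h.py <<'E'
from cell import *
import cv2,numpy as np
def cam(n,st=None):
    c=get_calibration(n)
    if n=="wrist":
        from scipy.spatial.transform import Rotation as R
        T=np.eye(4); T[:3,:3]=R.from_euler("xyz",st["orientation"],degrees=True).as_matrix(); T[:3,3]=st["tool_pos"]
        c["T"]=T@c["hand_eye"]
    c["K"]=np.array([[c["fx"],0,c["cx"]],[0,c["fy"],c["cy"]],[0,0,1]]); return c
def rays(c,uv):
    p=cv2.undistortPoints(np.asarray(uv,float).reshape(-1,1,2),c["K"],np.asarray(c["distortion"]))[:,0]
    return np.c_[p,np.ones(len(p))]
def plane(c,uv,z):
    d=rays(c,uv)@c["T"][:3,:3].T; o=c["T"][:3,3]
    return o+d*((z-o[2])/d[:,2])[:,None]
def cloud(c,d):
    v,u=np.mgrid[:420,:560]; r=rays(c,np.c_[u.ravel(),v.ravel()])*d.ravel()[:,None]
    return (r@c["T"][:3,:3].T+c["T"][:3,3]).reshape(420,560,3)
def rect(pts):
    (x,y),(w,h),a=cv2.minAreaRect(pts[:,:2].astype(np.float32)*1000)
    if w<h: w,h,a=h,w,a+90
    return np.round([x,y,w,h,(a+90)%180-90],1)   # a: long axis angle in world
E
python3 - <<'E'
from h import *
f=np.load("top0.npz"); p,d=f["p"],f["d"]; c=cam("top"); P=cloud(c,d)
hsv=cv2.cvtColor(p,cv2.COLOR_RGB2HSV)
def reg(u0,v0,u1,v1,m):
    k=np.zeros(m.shape,bool); k[v0:v1,u0:u1]=1; return k&m
uvof=lambda k:np.argwhere(k)[:,::-1]
H,S,V=[hsv[...,i].astype(int) for i in range(3)]; Z=P[...,2]
blue=reg(165,140,330,220,(H>100)&(H<125)&(S>120)); print("jig",rect(plane(c,uvof(blue),0.012)), "bench z",np.median(Z[320:340,200:300]))
board=reg(215,225,320,300,(H<25)&(S>60)&(V>120)); print("board",rect(plane(c,uvof(board),0.009)),np.median(Z[board]))
for n,b in dict(collar=(178,155,220,200),nipple=(274,168,312,205),drift=(45,240,168,282),vbl=(400,230,450,272),tin=(330,252,365,286),nut=(172,258,203,288)).items():
    z=Z[b[1]:b[3],b[0]:b[2]]; print(n,np.round(np.percentile(z[z>0],[1,50,90,97,99.5])*1000,1))
col=reg(178,155,220,200,(Z>.040)); print("collar",rect(plane(c,uvof(col),.048)),col.sum())
nip=reg(274,168,312,205,(Z>.060)); print("nip",rect(plane(c,uvof(nip),.070)),nip.sum())
dr=reg(45,240,168,282,(Z>.033)); print("drift",rect(P[dr]),dr.sum())
cr=reg(45,240,168,282,(S<60)&(V>110)); print("driftcol",rect(plane(c,uvof(cr),.04)),cr.sum())
rw=reg(45,240,168,282,(H<20)&(S>110)); print("rest",rect(plane(c,uvof(rw),.01)))
vb=reg(400,230,450,272,(V>110)&(S<60)); print("vb",rect(plane(c,uvof(vb),.036)),vb.sum())
vb=reg(400,230,450,272,(Z>.015)); print("vbz",rect(P[vb]),vb.sum())
a=cv2.resize(p[130:300,30:230],None,fx=2.5,fy=2.5,interpolation=2);b=cv2.resize(p[150:320,280:460],None,fx=2.1,fy=2.5,interpolation=2)
cv2.imwrite("pics/crop.png",np.hstack([a[:,:420],b])[:,:,::-1])
E
```

```text
jig [609.9  40.7 278.   91.7  85. ] bench z 0.0011489532653775614
board [455.4   2.2 165.6 100.7  86.9] 0.009952515849170007
collar [ 5.  10.2 47.4 49.9 51.8]
nipple [ 5.2 10.7 69.8 72.3 74.3]
drift [ 0.1  3.4 43.8 47.5 51.6]
vbl [1.0000e-01 1.5000e+01 3.4700e+01 3.6800e+01 1.0164e+03]
tin [1.000e-01 3.970e+01 4.650e+01 4.780e+01 2.638e+02]
nut [ 0.1  3.7 16.7 18.  86.1]
collar [6.132e+02 1.296e+02 5.530e+01 5.470e+01 3.000e-01] 300
nip [591.2 -41.5  46.7  36.8 -42.5] 235
drift [463.8 194.5 399.8  29.7 -82.3] 997
driftcol [457.7 293.9 221.   74.4  89.9] 4151
rest [453.4 276.  159.1  33.2 -82.1]
vb [ 475.3 -286.5   90.7   75.    90. ] 1946
vbz [ 463.6 -167.1  319.7   51.8  -85.1] 838
```

View pics/crop.png

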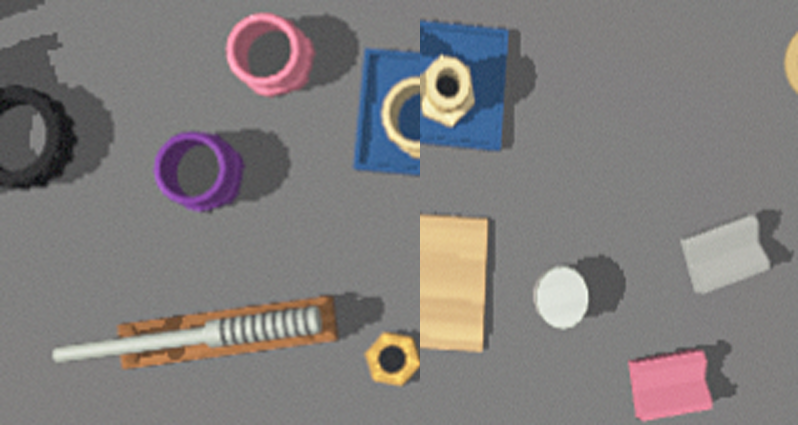

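The crop confirms it: cream fittings sit in the blue jig, with the pink and purple rings outside it. The V-block is the grey one at crop (725,252); the pink one at (670,383) is a decoy. The drift's tip points left (+y).

```bash
cat >> h.py <<'E'
from scipy.spatial.transform import Rotation as R
def go(x,y,z,yaw,s=None):
    "mm, deg: the numbers for a move with the tool down"
    s=s or state(); R0=R.from_euler("xyz",s["orientation"],degrees=True); R1=R.from_euler("xyz",[180,0,yaw],degrees=True)
    d=R0.inv().apply(np.array([x,y,z])/1000-s["tool_pos"]); r=(R0.inv()*R1).as_rotvec()
    print("rows",np.round(np.r_[d/.5,r/np.pi],4).tolist(),"n>=",round(max(np.linalg.norm(d)/.0625,np.degrees(np.linalg.norm(r))/10.7),1))
def big(m):
    n,l,st,_=cv2.connectedComponentsWithStats(m.astype(np.uint8)); return l==1+np.argmax(st[1:,4])
uvof=lambda k:np.argwhere(k)[:,::-1]
E
python3 - <<'E'
from h import *
f=np.load("top0.npz"); p,d=f["p"],f["d"]; c=cam("top"); P=cloud(c,d); Z=P[...,2]
hsv=cv2.cvtColor(p,cv2.COLOR_RGB2HSV);H,S,V=[hsv[...,i].astype(int) for i in range(3)]
def reg(u0,v0,u1,v1,m):
    k=np.zeros(m.shape,bool); k[v0:v1,u0:u1]=1; return big(k&m)
for t in (140,150,160):
    vb=reg(395,230,450,272,(V>t)&(S<60)); print("vb",rect(plane(c,uvof(vb),.036)),vb.sum())
    dr=reg(45,240,168,282,(S<60)&(V>t)); print("drift",rect(plane(c,uvof(dr),.04)),dr.sum())
nip=reg(274,168,312,205,(Z>.060)&(Z<.08)); q=plane(c,uvof(nip),.07); print("nip",rect(q),cv2.minEnclosingCircle(q[:,:2].astype(np.float32)*1000),np.percentile(q,[2,98],axis=0))
rim=reg(274,168,312,205,(V>60)&(H<28)&(S>40)); print("nip all",rect(plane(c,uvof(rim),.04)))
go(598,-42,200,85)
E
```

```text
vb [ 473.6 -286.9   68.7   44.   -73.3] 864
drift [447.9 332.8 120.2  18.7 -84.6] 438
vb [ 473.3 -287.4   67.9   42.3  -72.7] 844
drift [444.9 332.6 120.1  18.2 -81.8] 426
vb [ 473.4 -287.1   67.2   41.8  -72.9] 824
drift [447.7 332.9 120.1  16.6 -83.8] 411
nip [ 5.947e+02 -4.480e+01  3.770e+01  3.570e+01 -2.000e-01] ((594.5468139648438, -44.67595291137695), 19.086030960083008) [[ 0.57764562 -0.06261769  0.07      ]
 [ 0.61176368 -0.02691813  0.07      ]]
nip all [593.8 -44.2  50.1  45.8 -49.3]
rows [1.1344, -0.7116, -0.0161, -0.0004, -0.0004, -0.3898] n>= 10.7
```

step_arm --pt "0.95 -0.6 -0.01 0 0 -0.39 60" --pt "0.95 -0.6 -0.01 0 0 -0.39 60" --pt "0.95 -0.6 -0.01 0 0 -0.39 60" --pt "0.95 -0.6 -0.01 0 0 -0.39 60" --pt "0.95 -0.6 -0.01 0 0 -0.39 60" --pt "0.95 -0.6 -0.01 0 0 -0.39 60" --pt "0.95 -0.6 -0.01 0 0 -0.39 60" --pt "0.95 -0.6 -0.01 0 0 -0.39 60"

```text
clock: 1.1
tool_pos: [0.4821, -0.1636, 0.1963]
orientation: [-180.0, 0.0, 85.1]
ft_force: [0.6, -1.2, -0.1]
gripper_width: 0.649
grip_force: 0.0
```

```bash
python3 - <<'E'
from h import *
go(595,-44,200,85); print(state()["tool_pos"],state()["orientation"])
E
```

```text
rows [0.2577, 0.2045, -0.0075, -0.0, 0.0, 0.0005] n>= 2.6
[ 0.48208636 -0.16362009  0.19627397] [-1.79991304e+02  4.66541018e-03  8.50911401e+01]
```

step_arm --pt "0.258 0.2045 -0.0075 0 0 0.0005 60" --pt "0.258 0.2045 -0.0075 0 0 0.0005 60" --pt "0.258 0.2045 -0.0075 0 0 0.0005 60" --pt "0.258 0.2045 -0.0075 0 0 0.0005 60" --pt "0.258 0.2045 -0.0075 0 0 0.0005 60"

```text
clock: 1.72
tool_pos: [0.5934, -0.046, 0.1995]
orientation: [-179.9, 0.0, 85.0]
ft_force: [-0.3, -0.5, -0.3]
gripper_width: 0.642
grip_force: 0.0
```

```bash
cat >> h.py <<'E'
def wrist(name):
    s=state(); p,d=snapshot("wrist"); c=cam("wrist",s); cv2.imwrite(f"pics/{name}.png",p[:,:,::-1]); np.savez(name+".npz",p=p,d=d,T=c["T"])
    hsv=cv2.cvtColor(p,cv2.COLOR_RGB2HSV).astype(int); return p,d,c,cloud(c,d),hsv[...,0],hsv[...,1],hsv[...,2],s
E
python3 - <<'E'
from h import *
p,d,c,P,H,S,V,s=wrist("w1"); print(s["tool_pos"])
Z=P[...,2]; cream=(H>10)&(H<30)&(S>30)&(V>120)
m=big(cream&(Z>.062)&(Z<.08)); q=plane(c,uvof(m),.07); print(rect(q), np.median(Z[m]))
b=big((H>100)&(H<125)&(S>120)); print(rect(plane(c,uvof(b),.012)))
E
```

```text
[ 0.59340283 -0.04595814  0.19949763]
[596.6 -45.6  37.   36.9 -50.1] 0.07041066209704072
[608.7  16.6 233.8  92.3  85. ]
```

View pics/w1.png

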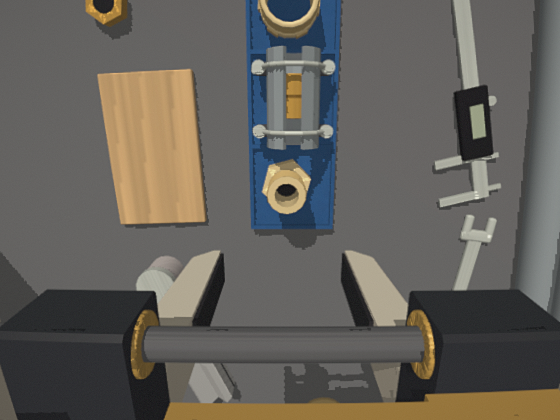

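The wrist picture shows the nipple standing in the near tray at (287,190) and the bush through the slot at (294,95). The collar is beyond at (290,10), and the board at (153,147). The nipple measures (596,-45), which agrees with the top view, so I'm going down.

step_arm --pt "-0.002 0.003 0.1 0 0 0 60" --pt "-0.002 0.003 0.2 0 0 0 60" --pt "-0.002 0.003 0.28 0 0 0 60" --pt "-0.002 0.003 0.328 0 0 0 60" --pt "-0.002 0.003 0.328 0 0 0 60" --pt "-0.002 0.003 0.328 0 0 0 60"

```text
clock: 2.52
tool_pos: [0.5961, -0.048, 0.0375]
orientation: [179.9, 0.0, 84.9]
ft_force: [0.6, 0.3, 0.0]
gripper_width: 0.644
grip_force: 0.0
```

step_arm --grip_force 12 --pt "0 0 0 0 0 0 30" --pt "0 0 0 0 0 0 30" --pt "0 0 0 0 0 0 30" --pt "0 0 0 0 0 0 30" --pt "0 0 0 0 0 0 30" --pt "0 0 0 0 0 0 30" --pt "0 0 0 0 0 0 30"

```text
clock: 3.4
tool_pos: [0.5961, -0.047, 0.0367]
orientation: [179.9, 0.0, 84.9]
ft_force: [0.7, 0.1, 5.7]
gripper_width: 0.38
grip_force: 12.0
```

step_arm --pt "0 0 -0.08 0 0 0 30" --pt "0 0 -0.15 0 0 0 30" --pt "-0.005 -0.08 -0.15 0 0 0 30" --pt "-0.01 -0.18 -0.15 0 0 0 30" --pt "-0.0106 -0.26 -0.12 0 0 0 30" --pt "-0.0106 -0.282 -0.05 0 0 0 30" --pt "-0.0106 -0.282 -0.015 0 0 0 30" --pt "-0.0106 -0.282 -0.015 0 0 0 30"

```text
clock: 4.4
tool_pos: [0.4527, -0.0391, 0.0422]
orientation: [-179.8, -0.1, 84.9]
ft_force: [0.4, 0.3, -0.6]
gripper_width: 0.379
grip_force: 12.0
```

```bash
python3 - <<'E'
from h import *
s=state();print(s["tool_pos"],s["gripper_width"],s["ft_force"]); go(455,-40,38.3,85)
E
```

```text
[ 0.4527031  -0.03910844  0.04220405] 0.37945064661077266 [ 0.37270057  0.29051375 -0.5613083 ]
rows [-0.0014, 0.0048, 0.0078, -0.0014, -0.0003, -0.0004] n>= 0.1
```

step_arm --pt "0 0 0.005 0 0 0 30" --pt "0 0 0.008 0 0 0 30" --pt "0 0 0.008 0 0 0 30" --pt "0 0 0.008 0 0 0 30"

```text
clock: 4.9
tool_pos: [0.4549, -0.0398, 0.0399]
orientation: [180.0, 0.0, 84.9]
ft_force: [0.2, -0.1, -1.5]
gripper_width: 0.38
grip_force: 12.0
```

step_arm --pt "0 0 0.003 0 0 0 30" --pt "0 0 0.003 0 0 0 30" --pt "0 0 0.003 0 0 0 30" --pt "0 0 0.003 0 0 0 60" --pt "0 0 0.003 0 0 0 60" --pt "0 0 0.003 0 0 0 60" --pt "0 0 -0.1 0 0 0 60" --pt "0 0 -0.2 0 0 0 60"

```text
clock: 5.9
tool_pos: [0.4541, -0.0396, 0.1405]
orientation: [-179.9, -0.0, 84.9]
ft_force: [1.2, -0.2, 0.6]
gripper_width: 0.645
grip_force: 0.0
```

```bash
python3 - <<'E'
from h import *
s=state();print(s["tool_pos"]); go(614.5,129,180,85)
E
```

```text
[ 0.45411001 -0.03955205  0.14052903]
rows [0.3642, 0.2896, -0.0792, -0.0005, -0.0001, -0.0004] n>= 3.8
```

step_arm --pt "0.226 0.289 -0.08 0 0 0 75" --pt "0.226 0.289 -0.08 0 0 0 75" --pt "0.226 0.289 -0.08 0 0 0 75" --pt "0.226 0.289 -0.08 0 0 0 75" --pt "0.226 0.289 -0.08 0 0 0 75"

```text
clock: 6.52
tool_pos: [0.6076, 0.0601, 0.1788]
orientation: [-179.9, 0.0, 85.0]
ft_force: [-0.4, 0.7, 0.1]
gripper_width: 0.808
grip_force: 0.0
```

```bash
python3 - <<'E'
from h import *
p,d,c,P,H,S,V,s=wrist("w2"); print(s["tool_pos"],s["gripper_width"])
Z=P[...,2]; cream=(H>10)&(H<30)&(S>30)&(V>120)
m=big(cream&(Z>.042)&(Z<.058)); q=plane(c,uvof(m),.048); print(rect(q), np.median(Z[m]))
b=big((H>100)&(H<125)&(S>120)); print(rect(plane(c,uvof(b),.012)))
x,y=rect(q)[:2]; go(x,y,24,85)
E
```

```text
[0.60757    0.06006327 0.17875484] 0.8084888907821256
[614.6 127.9  53.4  52.1  -5. ] 0.0482462787274994
[610.6  38.1 279.4  92.3  85. ]
rows [0.1373, 0.0034, 0.3098, -0.0007, 0.0001, -0.0004] n>= 2.7
```

View pics/w2.png

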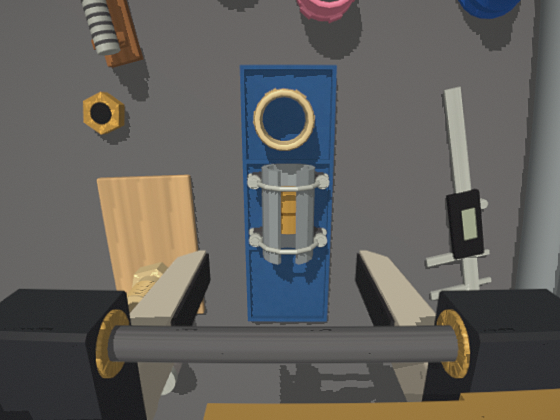

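The wrist picture shows the collar in the far tray at (284,119). The near tray is empty and the nipple stands on the board at (150,278). The collar measures (614.5,128).

step_arm --pt "0.1 0.0034 0.0 0 0 0 75" --pt "0.138 0.0034 0.08 0 0 0 75" --pt "0.138 0.0034 0.18 0 0 0 75" --pt "0.138 0.0034 0.27 0 0 0 75" --pt "0.138 0.0034 0.308 0 0 0 75" --pt "0.138 0.0034 0.308 0 0 0 75" --pt "0.138 0.0034 0.308 0 0 0 75"

```text
clock: 7.45
tool_pos: [0.6167, 0.128, 0.027]
orientation: [179.9, -0.0, 84.9]
ft_force: [-0.2, -0.2, -0.2]
gripper_width: 0.804
grip_force: 0.0
```

step_arm --grip_force 10 --pt "0 0 0 0 0 0 45" --pt "0 0 0 0 0 0 45" --pt "0 0 0 0 0 0 45" --pt "0 0 0 0 0 0 45" --pt "0 0 0 0 0 0 45" --pt "0 0 0 0 0 0 45"

```text
clock: 8.2
tool_pos: [0.6163, 0.1287, 0.0256]
orientation: [-180.0, 0.0, 84.9]
ft_force: [0.0, -0.3, 0.2]
gripper_width: 0.485
grip_force: 0.0
```

```bash
python3 - <<'E'
from h import *
s=state();print(s["tool_pos"],s["gripper_width"],s["ft_force"]); go(457,48,s["tool_pos"][2]*1000+1,85)
E
```

```text
[0.61626834 0.12870352 0.02555702] 0.4848425120705408 [ 0.02051425 -0.26457736  0.23813873]
rows [-0.1889, -0.3031, -0.0019, -0.0001, 0.0, -0.0003] n>= 2.9
```

The fingers closed to 45 mm with no grip force, which doesn't fit a 53 mm collar. I'm looking before I lift.

```bash
python3 - <<'E'
from h import *
p,d=snapshot("scene"); a=cv2.resize(p[120:300,200:440],None,fx=2,fy=2,interpolation=2)
q,d,c,P,H,S,V,s=wrist("w3"); q=q[60:420,100:420]
cv2.imwrite("pics/g3.png",np.hstack([a,q])[:,:,::-1]); print(s["gripper_width"],s["grip_force"])
E
```

```text
0.4853441029942452 0.0
```

View pics/g3.png

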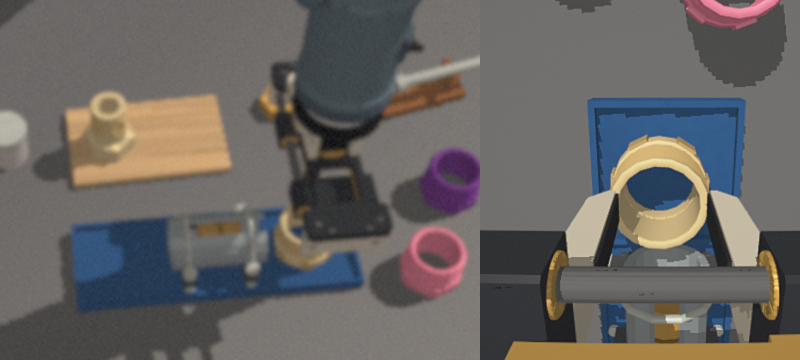

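```bash
python3 - <<'E'
from h import *
f=np.load("w3.npz");p,d=f["p"],f["d"]; c=cam("wrist",state()); c["T"]=f["T"]; P=cloud(c,d)
hsv=cv2.cvtColor(p,cv2.COLOR_RGB2HSV).astype(int);H,S,V=hsv[...,0],hsv[...,1],hsv[...,2]
m=(H>10)&(H<28)&(S>60)&(V>120); m[:130]=0;m[320:]=0;m[:,:190]=0;m[:,350:]=0; m=big(m); print(m.sum()); Q=P[m]*1000
for a in range(5,70,5):
    k=(Q[:,2]>=a)&(Q[:,2]<a+5)
    if k.sum()>5: print(a,k.sum(),np.round([Q[k,:2].min(0),Q[k,:2].max(0)],0).tolist())
t=m&(P[...,2]>.04);print(np.round(np.linalg.svd(P[t]-P[t].mean(0),full_matrices=False)[2][2],2))
E
```

```text
6417
5 16 [[586.0, 81.0], [634.0, 157.0]]
10 339 [[586.0, 82.0], [644.0, 157.0]]
15 706 [[586.0, 82.0], [644.0, 157.0]]
20 648 [[585.0, 105.0], [644.0, 157.0]]
25 454 [[590.0, 105.0], [641.0, 155.0]]
30 508 [[592.0, 105.0], [641.0, 155.0]]
35 560 [[589.0, 105.0], [641.0, 155.0]]
40 672 [[589.0, 105.0], [641.0, 155.0]]
45 2470 [[590.0, 102.0], [641.0, 155.0]]
50 19 [[593.0, 111.0], [639.0, 153.0]]
[ 0.15  0.46 -0.88]
```

```bash
python3 - <<'E'
from h import *
f=np.load("w3.npz");p,d=f["p"],f["d"]; c=cam("wrist",state())
Ti=np.linalg.inv(c["hand_eye"])
pts=np.array([[x,y,z] for z in (0,-.019,-.04) for x in (0,) for y in (-.0225,.0225,-.027,.027)]);
q=pts@Ti[:3,:3].T+Ti[:3,3]; print(np.round(cv2.projectPoints(q,np.zeros(3),np.zeros(3),c["K"],c["distortion"])[0][:,0]).tolist())
r=rays(c,[[u,v] for v in (250,270,290,310) for u in range(196,226,4)]); dd=np.array([d[v,u] for v in (250,270,290,310) for u in range(196,226,4)])
X=(r*dd[:,None])@c["hand_eye"][:3,:3].T+c["hand_eye"][:3,3]; print(np.round(X*1000).astype(int).tolist())
cv2.imwrite("pics/g3b.png",cv2.resize(p[180:360,180:380],None,fx=3,fy=3,interpolation=2)[:,:,::-1])
E
```

```text
[[244.0, 247.0], [321.0, 247.0], [236.0, 247.0], [328.0, 247.0], [240.0, 260.0], [324.0, 260.0], [232.0, 260.0], [333.0, 260.0], [235.0, 278.0], [329.0, 278.0], [226.0, 278.0], [339.0, 278.0]]
[[-12, -57, 24], [-13, -55, 26], [-12, -52, 25], [-13, -50, 26], [-7, -44, 11], [-6, -41, 10], [-8, -40, 15], [-9, -38, 17], [-28, -59, 26], [9, -37, -50], [9, -35, -50], [9, -33, -50], [9, -31, -50], [9, -30, -50], [9, -28, -49], [9, -26, -50], [9, -34, -69], [9, -33, -68], [9, -31, -68], [9, -29, -68], [9, -28, -68], [10, -26, -69], [10, -25, -69], [8, -24, -66], [9, -31, -83], [9, -29, -83], [9, -28, -83], [9, -27, -83], [9, -25, -82], [8, -24, -81], [8, -23, -81], [3, -23, -73]]
```

View pics/g3b.png

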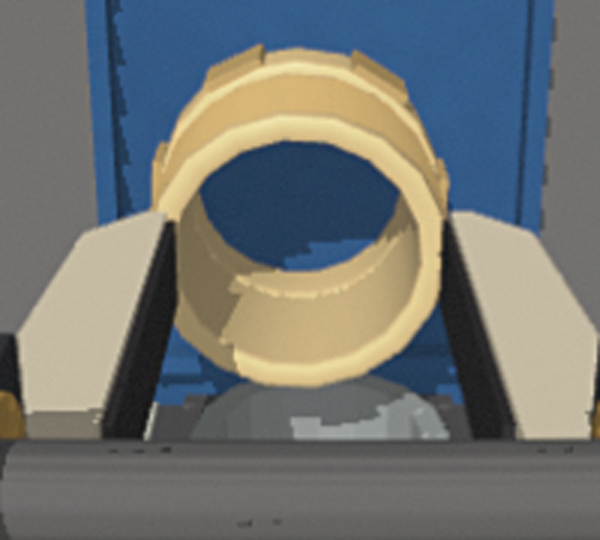

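step_arm --pt "0 0 0 0 0 0 42" --pt "0 0 0 0 0 0 42"

```text
clock: 8.55
tool_pos: [0.6163, 0.1287, 0.0256]
orientation: [-180.0, -0.0, 84.9]
ft_force: [0.2, 0.1, 0.3]
gripper_width: 0.456
grip_force: 0.0
```

```bash
python3 - <<'E'
from h import *
p,d,c,P,H,S,V,s=wrist("w4")
m=(H>10)&(H<28)&(S>60)&(V>120); m[:130]=0;m[320:]=0;m[:,:190]=0;m[:,350:]=0; m=big(m); Q=P[m]*1000
for a in (10,15,20,30,40,46):
    k=(Q[:,2]>=a)&(Q[:,2]<a+5); print(a,k.sum(),np.round([np.percentile(Q[k,:2],1,axis=0),np.percentile(Q[k,:2],99,axis=0)],0).tolist())
f=np.load("w3.npz")["p"]
cv2.imwrite("pics/g4.png",np.hstack([cv2.resize(x[180:330,190:370],None,fx=2.2,fy=2.2,interpolation=2) for x in (f,p)])[:,:,::-1])
E
```

```text
10 353 [[587.0, 86.0], [643.0, 156.0]]
15 681 [[587.0, 83.0], [642.0, 156.0]]
20 655 [[586.0, 106.0], [643.0, 156.0]]
30 527 [[593.0, 106.0], [639.0, 154.0]]
40 703 [[592.0, 106.0], [640.0, 155.0]]
46 2093 [[592.0, 103.0], [638.0, 153.0]]
```

View pics/g4.png

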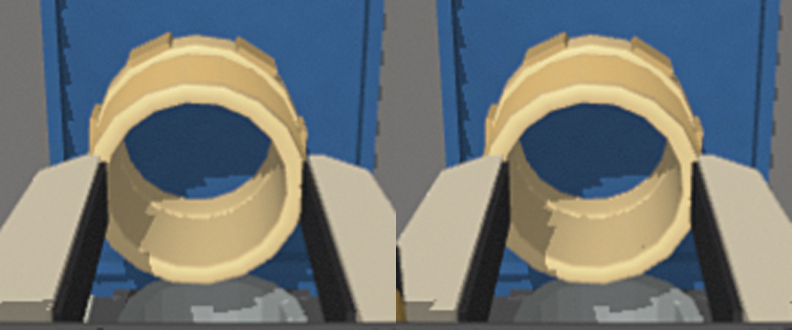

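The two pictures are nearly identical: finger tips at crop (105,160) and (303,160), and a spacing that works out to about 52 mm. The fingers look stopped on the collar although the reading says 42. I'll command a firmer close, then a small test lift.

step_arm --grip_force 12 --pt "0 0 0 0 0 0 36" --pt "0 0 0 0 0 0 36" --pt "0 0 0 0 0 0 36"

```text
clock: 8.98
tool_pos: [0.6163, 0.1287, 0.0256]
orientation: [180.0, -0.0, 84.9]
ft_force: [0.1, -0.1, 0.6]
gripper_width: 0.386
grip_force: 0.0
```

```bash
python3 - <<'E'
from h import *
p,d,c,P,H,S,V,s=wrist("w5"); print(s["gripper_width"],s["grip_force"],s["ft_force"])
a,b=[np.load(f"{n}.npz")["p"] for n in("w3","w4")]
D=lambda x,y:(np.abs(x.astype(int)-y).sum(2)>60)
for x,y in((a,b),(b,p),(a,p)):
    k=D(x,y); v,u=np.nonzero(k); print(k.sum(), np.histogram2d(v,u,bins=[[0,100,200,250,300,420],[0,100,200,250,300,350,560]])[0].astype(int).tolist())
for n,x in(("w3",a),("w4",b),("w5",p)):
    for v in (262,275,290): 
        r=x[v].astype(int).sum(1); print(n,v,"dark pad cols",[u for u in range(150,420) if r[u]<110])
E
```

```text
0.3864376909365505 0.0 [ 0.13034483 -0.11050453  0.5919693 ]
7699 [[0, 3, 2, 0, 1, 11], [1, 0, 1, 1, 1, 1], [70, 0, 4, 2, 1, 21], [71, 149, 503, 73, 445, 279], [873, 1919, 357, 98, 280, 2532]]
13197 [[0, 0, 2, 0, 0, 1], [2, 0, 0, 0, 1, 0], [38, 0, 0, 0, 0, 4], [129, 167, 953, 187, 749, 516], [1708, 2352, 1252, 166, 818, 4152]]
17773 [[0, 3, 2, 0, 2, 11], [1, 0, 2, 2, 2, 2], [72, 0, 5, 4, 1, 32], [189, 289, 1258, 256, 960, 742], [2498, 3051, 1540, 260, 1011, 5578]]
w3 262 dark pad cols [236, 237, 328, 329, 330]
w3 275 dark pad cols [232, 233, 234, 235, 236, 237, 328, 329, 330, 331, 332, 333]
w3 290 dark pad cols [227, 228, 229, 230, 231, 232, 233, 234, 235, 329, 330, 331, 333, 334, 335, 336, 337]
w4 262 dark pad cols [239, 240, 325, 326]
w4 275 dark pad cols [235, 236, 237, 238, 239, 240, 325, 326, 327, 328, 329]
w4 290 dark pad cols [231, 232, 233, 234, 235, 236, 237, 238, 326, 327, 328, 329, 330, 331, 332, 334]
w5 262 dark pad cols [245, 246, 319]
w5 275 dark pad cols [242, 243, 244, 245, 246, 319, 320, 321, 322, 323]
w5 290 dark pad cols [238, 239, 240, 241, 242, 243, 244, 320, 321, 322, 323, 324, 325, 326]
```

```bash
python3 - <<'E'
from h import *
for n in ("w1","w2","w5"):
    f=np.load(n+".npz"); d=f["d"]; c=cam("wrist",state())
    v,u=np.mgrid[:420,:560]; X=(rays(c,np.c_[u.ravel(),v.ravel()])*d.ravel()[:,None])@c["hand_eye"][:3,:3].T+c["hand_eye"][:3,3]; X=X.reshape(420,560,3)*1000
    k=(np.abs(X[...,0])<14)&(np.abs(X[...,1])<62)&(np.abs(X[...,1])>15)&(X[...,2]<5)&(X[...,2]>-110); k[:225]=0
    for sgn in (-1,1):
        Q=X[k&(np.sign(X[...,1])==sgn)]; print(n,sgn,len(Q),np.round(np.percentile(Q,[1,50,99],axis=0)).tolist())
E
```

```text
w1 -1 4072 [[-8.0, -45.0, -109.0], [9.0, -33.0, -71.0], [10.0, -30.0, -29.0]]
w1 1 4054 [[-8.0, 30.0, -109.0], [9.0, 33.0, -71.0], [10.0, 45.0, -29.0]]
w2 -1 4552 [[-9.0, -53.0, -109.0], [9.0, -40.0, -72.0], [10.0, -37.0, -29.0]]
w2 1 4508 [[-9.0, 37.0, -109.0], [9.0, 40.0, -72.0], [10.0, 53.0, -29.0]]
w5 -1 3391 [[-9.0, -33.0, -109.0], [9.0, -22.0, -65.0], [13.0, -18.0, -1.0]]
w5 1 3576 [[-13.0, 16.0, -109.0], [9.0, 21.0, -63.0], [13.0, 32.0, 1.0]]
```

The depth data explains it. The fingertips lie 28–29 mm behind the reported TCP, so at z 25.6 they were at about 54 mm, above the collar, and closed on air. Heights measured with the wrist camera agree with the sizes given (48.2 and 70.4), so I'll use real tip height = tool_pos z + 28.5 mm. Reopening and going lower.

step_arm --pt "0 0 0 0 0 0 72" --pt "0 0 0 0 0 0 72" --pt "0 0 0 0 0 0 72" --pt "0 0 0 0 0 0 72" --pt "0 0 0.02 0 0 0 72" --pt "0 0 0.04 0 0 0 72" --pt "0 0 0.056 0 0 0 72" --pt "0 0 0.056 0 0 0 72"

```text
clock: 10.02
tool_pos: [0.6154, 0.1286, -0.0036]
orientation: [-179.9, 0.0, 84.9]
ft_force: [-0.6, 0.4, -0.7]
gripper_width: 0.776
grip_force: 0.0
```

step_arm --grip_force 12 --pt "0 0 0 0 0 0 45" --pt "0 0 0 0 0 0 45" --pt "0 0 0 0 0 0 45" --pt "0 0 0 0 0 0 45" --pt "0 0 0 0 0 0 45"

```text
clock: 10.65
tool_pos: [0.6165, 0.1287, -0.002]
orientation: [180.0, -0.0, 84.9]
ft_force: [-0.0, -0.1, 2.0]
gripper_width: 0.561
grip_force: 11.9
```

step_arm --pt "0 0 -0.07 0 0 0 45" --pt "0 0 -0.12 0 0 0 45" --pt "-0.06 -0.1 -0.12 0 0 0 45" --pt "-0.12 -0.2 -0.12 0 0 0 45" --pt "-0.18 -0.29 -0.1 0 0 0 45" --pt "-0.189 -0.303 -0.04 0 0 0 45" --pt "-0.189 -0.303 -0.008 0 0 0 45" --pt "-0.189 -0.303 -0.006 0 0 0 45"

```text
clock: 11.65
tool_pos: [0.456, 0.0479, -0.0002]
orientation: [-179.9, -0.0, 84.9]
ft_force: [0.7, 0.6, -0.3]
gripper_width: 0.563
grip_force: 11.9
```

step_arm --pt "0 0 0 0 0 0 45" --pt "0 0 0.004 0 0 0 45" --pt "0 0 0.004 0 0 0 45"

```text
clock: 12.02
tool_pos: [0.4576, 0.048, -0.001]
orientation: [179.9, 0.0, 85.0]
ft_force: [0.7, 0.1, -0.0]
gripper_width: 0.556
grip_force: 11.9
```

step_arm --pt "0 0 0 0 0 0 72" --pt "0 0 0 0 0 0 72" --pt "0 0 0 0 0 0 72" --pt "0 0 -0.1 0 0 0 72" --pt "0 0 -0.2 0 0 0 72" --pt "0.1 -0.007 -0.28 0 0 -0.02 60" --pt "0.2 -0.015 -0.28 0 0 -0.05 50" --pt "0.303 -0.022 -0.28 0 0 -0.072 40"

```text
clock: 13.02
tool_pos: [0.46, 0.2012, 0.1397]
orientation: [179.9, -0.0, 98.0]
ft_force: [-0.0, -0.4, -0.0]
gripper_width: 0.501
grip_force: 0.0
```

step_arm --pt "0 0 0 0 0 0 40" --pt "0 0 0 0 0 0 40"

```text
clock: 13.28
tool_pos: [0.4591, 0.1995, 0.1384]
orientation: [-180.0, 0.0, 97.9]
ft_force: [0.4, -0.4, 0.3]
gripper_width: 0.433
grip_force: 0.0
```

```bash
python3 - <<'E'
from h import *
p,d,c,P,H,S,V,s=wrist("w6"); print(s["tool_pos"],s["orientation"])
a,_=snapshot("scene"); cv2.imwrite("pics/w6b.png",np.hstack([p[:,:400],cv2.resize(a[120:300,180:380],None,fx=2,fy=2,interpolation=2)[:360]if 0 else cv2.resize(a[110:320,180:380],(400,420))])[:,:,::-1])
Z=P[...,2]
dr=(Z>.038)&(Z<.055)&(S<70); dr[250:]=0; dr=big(dr); print("drift top",rect(P[dr]),dr.sum(),np.median(Z[dr]))
hd=dr&(Z>.0435); print("handle",rect(P[hd]),hd.sum())
rw=(H<20)&(S>110)&(Z<.02); rw[250:]=0; print("rest",rect(plane(c,uvof(big(rw)),.01)))
E
```

```text
[0.45911575 0.19946372 0.13837821] [-1.79955493e+02  3.42425020e-02  9.79263956e+01]
drift top [453.6 278.5 155.8  19.8 -82.3] 3839 0.04302924875059111
handle [454.6 277.5 153.6  16.4 -83.2] 1747
rest [442.6 272.6 127.2   9.6 -82.6]
```

View pics/w6b.png

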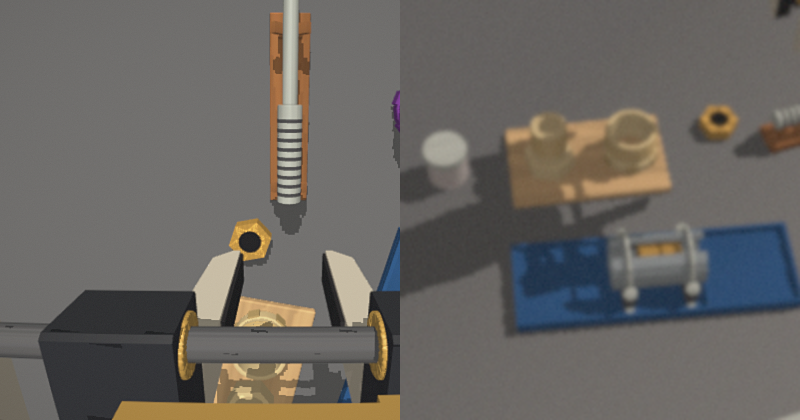

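The left half shows the drift on its rest, handle at (289,105–204), with the nut at (250,240). The right half shows both fittings standing on the board, the nipple at (548,140) and the collar at (632,138). The grasp goes at (456,259), 35 mm behind the drift's origin.

step_arm --pt "0.1 0.009 0 0 0 0 40" --pt "0.119 0.0102 0.08 0 0 0 40" --pt "0.119 0.0102 0.18 0 0 0 40" --pt "0.119 0.0102 0.25 0 0 0 40" --pt "0.119 0.0102 0.285 0 0 0 40" --pt "0.119 0.0102 0.298 0 0 0 40" --pt "0.119 0.0102 0.298 0 0 0 40" --pt "0.119 0.0102 0.298 0 0 0 40"

```text
clock: 14.38
tool_pos: [0.4573, 0.2593, -0.0094]
orientation: [179.9, -0.0, 97.9]
ft_force: [-0.1, -0.8, -0.1]
gripper_width: 0.432
grip_force: 0.0
```

step_arm --grip_force 50 --pt "0 0 0 0 0 0 10" --pt "0 0 0 0 0 0 10" --pt "0 0 0 0 0 0 10" --pt "0 0 0 0 0 0 10" --pt "0 0 0 0 0 0 10"

```text
clock: 15.0
tool_pos: [0.4564, 0.2596, -0.01]
orientation: [180.0, -0.0, 97.9]
ft_force: [-1.3, 0.6, 5.7]
gripper_width: 0.199
grip_force: 50.0
```

step_arm --pt "0 0 -0.05 0 0 0 10" --pt "0 0 -0.13 0 0 0 10" --pt "-0.08 0.016 -0.172 0 0 0.005 10" --pt "-0.18 0.035 -0.172 0 0 0.015 10" --pt "-0.28 0.055 -0.172 0 0 0.03 10" --pt "-0.38 0.075 -0.172 0 0 0.045 10" --pt "-0.48 0.095 -0.172 0 0 0.06 10" --pt "-0.58 0.115 -0.172 0 0 0.072 10"

```text
clock: 16.0
tool_pos: [0.5531, -0.0215, 0.0749]
orientation: [-179.9, -0.0, 84.9]
ft_force: [0.5, -0.2, -2.0]
gripper_width: 0.201
grip_force: 50.0
```

```bash
python3 - <<'E'
from h import *
s=state();print(s["tool_pos"],s["orientation"],s["gripper_width"],s["grip_force"],s["ft_force"]); go(594.2,-144.8,76,85)
E
```

```text
[ 0.55309424 -0.02146083  0.07494356] [-1.79942294e+02 -1.23007163e-02  8.48585082e+01] 0.20070095986706618 49.995712637901306 [ 0.49126982 -0.2461416  -2.04014109]
rows [-0.2383, 0.104, -0.0023, -0.0003, -0.0001, -0.0008] n>= 2.1
```

step_arm --pt "-0.1 0.05 0 0 0 0 10" --pt "-0.2 0.09 0 0 0 0 10" --pt "-0.238 0.104 0 0 0 0 10" --pt "-0.238 0.104 0 0 0 0 10" --pt "-0.238 0.104 0 0 0 0 10"

```text
clock: 16.62
tool_pos: [0.5936, -0.1414, 0.0751]
orientation: [-179.9, -0.1, 85.0]
ft_force: [0.4, 0.8, -2.1]
gripper_width: 0.204
grip_force: 50.0
```

```bash
python3 - <<'E'
from h import *
s=state(); print(s["tool_pos"],s["orientation"]); p,d,c,P,H,S,V,s=wrist("w7")
Z=P[...,2]
k=(Z>.105)&(Z<.14)&(S<60)&(np.abs(P[...,0]-.6)<.06); k[330:]=0; k=big(k); Q=P[k]; print(rect(Q),k.sum(),np.percentile(Q[:,2],[50,95]))
b=(H>100)&(H<125)&(S>120); print("jig",rect(plane(c,uvof(big(b)),.012)))
J=np.array([610.3,39.5]); e=np.array([np.cos(np.radians(85)),np.sin(np.radians(85))]); n=np.array([e[1],-e[0]])
t=(Q[:,:2]*1000-J)@e; l=(Q[:,:2]*1000-J)@n
for a in np.arange(-175,-20,15):
    m=(t>a)&(t<a+15)
    if m.sum()>5: print(a,round(np.percentile(l[m],50),1),np.round(np.percentile(l[m],[2,98]),1),round(np.percentile(Q[m,2],95)*1000,1))
print("tip",np.percentile(t,99.5))
E
```

```text
[ 0.5935892  -0.14138963  0.07506482] [-1.79900244e+02 -6.87731718e-02  8.49801614e+01]
[591.  -94.  138.2  49.8 -85.1] 13058 [0.12673425 0.13329307]
jig [631.  -49.7 105.6  36.5  84.9]
-175 -1.0 [-23.9  22.4] 137.9
-160 -0.6 [-6.6  5.1] 127.8
-145 -0.6 [-6.5  5. ] 127.8
-130 -0.6 [-6.3  5.2] 127.7
-115 -0.6 [-6.1  5. ] 127.6
-100 -0.6 [-6.1  5.3] 127.7
-85 -0.6 [-6.3  5.2] 127.7
-70 -0.6 [-6.2  5. ] 127.6
tip -65.72497317198221
```

View pics/w7.png

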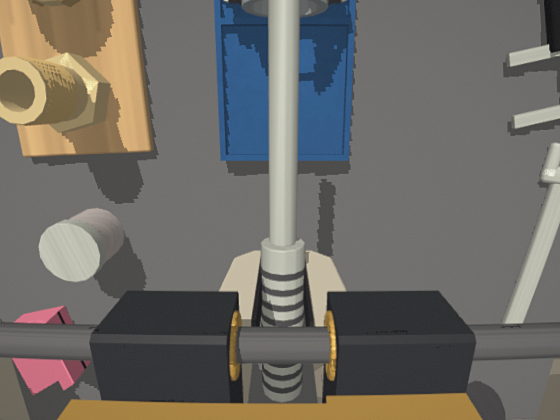

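The drift is level and centred: 0.6 mm lateral error, axis 46.6 mm above the reported TCP. Its tip is a few mm short of the mouth, near (285,0). The tin is at (82,245), well clear. I'll back off 4 mm and lower.

step_arm --pt "-0.008 0.001 0 0 0 0 10" --pt "-0.008 0.001 0.06 0 0 0 10" --pt "-0.008 0.001 0.12 0 0 0 10" --pt "-0.008 0.001 0.155 0 0 0 10" --pt "-0.008 0.001 0.169 0 0 0 10" --pt "-0.008 0.001 0.169 0 0 0 10" --pt "-0.008 0.001 0.169 0 0 0 10"

```text
clock: 17.55
tool_pos: [0.5955, -0.1474, -0.0077]
orientation: [179.9, 0.0, 84.9]
ft_force: [0.4, 0.2, -2.5]
gripper_width: 0.206
grip_force: 50.0
```

step_arm --pt "0.02 0 0 0 0 0 10" --pt "0.035 0 0 0 0 0 10" --pt "0.05 0 0 0 0 0 10" --pt "0.065 0 0 0 0 0 10" --pt "0.08 0 0 0 0 0 10" --pt "0.08 0 0 0 0 0 10"

```text
clock: 18.3
tool_pos: [0.5983, -0.1073, -0.0087]
orientation: [180.0, 0.1, 85.0]
ft_force: [0.5, -1.8, -2.1]
gripper_width: 0.206
grip_force: 50.0
```

step_arm --pt "0.012 0 0 0 0 0 10" --pt "0.026 0 0 0 0 0 10" --pt "0.04 0 0 0 0 0 10" --pt "0.054 0 0 0 0 0 10" --pt "0.068 0 0 0 0 0 10" --pt "0.08 0 0 0 0 0 10"

```text
clock: 19.05
tool_pos: [0.6021, -0.0702, -0.0085]
orientation: [179.9, 0.2, 84.9]
ft_force: [-0.9, -11.5, -2.1]
gripper_width: 0.2
grip_force: 50.0
```

step_arm --pt "0.012 0 0 0 0 0 10" --pt "0.024 0 0 0 0 0 10" --pt "0.036 0 0 0 0 0 10" --pt "0.046 0 0 0 0 0 10" --pt "0.055 0 0 0 0 0 10" --pt "0.055 0 0 0 0 0 10"

```text
clock: 19.8
tool_pos: [0.6041, -0.0392, -0.0088]
orientation: [-180.0, -0.0, 85.0]
ft_force: [0.1, -0.5, 1.2]
gripper_width: 0.204
grip_force: 50.0
```

```bash
python3 - <<'E'
from h import *
s=state(); x,y=s["tool_pos"][:2]*1000; print(s["tool_pos"],s["ft_force"],"tip",(x-610.3)*.0872+(y-39.5)*.9962+130)
p,d=snapshot("scene"); cv2.imwrite("pics/s8.png",cv2.resize(p[150:320,180:420],None,fx=2.5,fy=2.5,interpolation=2)[:,:,::-1])
E
```

```text
[ 0.60407414 -0.03917214 -0.00882931] [ 0.129598   -0.50043791  1.22093238] tip 51.08392100257555
```

View pics/s8.png

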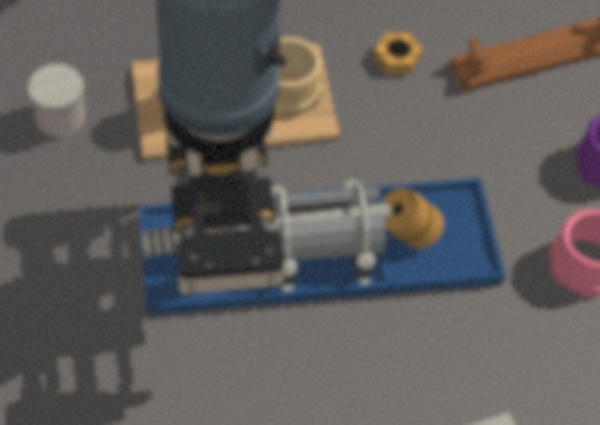

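The picture shows the bush out of the far mouth at (415,217), turned a little, with the drift tip behind it. One more nudge of 6 mm, then I'll withdraw.

step_arm --pt "0.006 0 0 0 0 0 10" --pt "0.012 0 0 0 0 0 10" --pt "0.012 0 0 0 0 0 10" --pt "-0.03 0 0 0 0 0 10" --pt "-0.1 0 0 0 0 0 10" --pt "-0.17 0 0 0 0 0 10" --pt "-0.23 0 0 0 0 0 10" --pt "-0.23 0 0 0 0 0 10"

```text
clock: 20.85
tool_pos: [0.5932, -0.1581, -0.0093]
orientation: [-180.0, 0.0, 84.7]
ft_force: [-0.0, 0.0, -1.2]
gripper_width: 0.2
grip_force: 50.0
```

step_arm --pt "0 0 -0.08 0 0 0 10" --pt "0 0 -0.17 0 0 0 10" --pt "0 0 -0.17 0 0 0 10"

```text
clock: 21.22
tool_pos: [0.5964, -0.1555, 0.0799]
orientation: [179.6, 0.1, 85.0]
ft_force: [0.6, 0.2, -2.4]
gripper_width: 0.207
grip_force: 50.0
```

```bash
python3 - <<'E'
from h import *
s=state(); print(s["tool_pos"],s["ft_force"],s["gripper_width"]); go(456.4,259.6,80,97.9)
E
```

```text
[ 0.59638841 -0.15553522  0.07990412] [ 0.56891619  0.16231718 -2.35162539] 0.20696651169053787
rows [0.8024, -0.3519, -0.0046, 0.0021, 0.001, -0.0719] n>= 7.0
```

step_arm --pt "0.1 -0.044 -0.004 0 0 -0.01 10" --pt "0.21 -0.092 -0.004 0 0 -0.02 10" --pt "0.32 -0.14 -0.004 0 0 -0.03 10" --pt "0.43 -0.188 -0.004 0 0 -0.04 10" --pt "0.54 -0.236 -0.004 0 0 -0.05 10" --pt "0.65 -0.285 -0.004 0 0 -0.06 10" --pt "0.75 -0.33 -0.004 0 0 -0.07 10" --pt "0.802 -0.352 -0.004 0 0 -0.072 10"

```text
clock: 22.22
tool_pos: [0.451, 0.2625, 0.0765]
orientation: [-179.8, 0.0, 98.1]
ft_force: [-0.3, 0.0, -2.9]
gripper_width: 0.201
grip_force: 50.0
```

step_arm --pt "0 0 0 0 0 0 10" --pt "0 0 0 0 0 0 10" --pt "0 0 0 0 0 0 10"

```text
clock: 22.6
tool_pos: [0.4542, 0.2592, 0.0777]
orientation: [-180.0, 0.0, 97.8]
ft_force: [-0.4, -0.9, -2.3]
gripper_width: 0.204
grip_force: 50.0
```

```bash
python3 - <<'E'
from h import *
s=state(); print(s["tool_pos"],s["orientation"]); go(456.4,259.6,-9.5,97.9,s)
p,d,c,P,H,S,V,s=wrist("w9"); Z=P[...,2]
k=(Z>.11)&(Z<.15)&(S<60); k[230:]=0; k=big(k); Q=P[k]; print("shank",rect(Q),k.sum(),np.median(Q[:,2]))
# top view: length of drift, position of the tip
p,d=snapshot("top"); c=cam("top"); P=cloud(c,d); Z=P[...,2]; v,u=np.mgrid[:420,:560]
k=(Z>.11)&(Z<.145)&(np.abs(P[...,0]-.45)<.07)&(P[...,1]>.2); k=big(k); Q=P[k]; print("top",rect(Q),"tip y",Q[:,1].max(),"expect",.2596+130*.9905/1000)
E
```

```text
[0.45421046 0.25923551 0.07771411] [-1.79956570e+02  2.63804364e-02  9.78143432e+01]
rows [0.0002, 0.0046, 0.1744, -0.0002, 0.0001, -0.0005] n>= 1.4
shank [444.6 330.4  88.1  12.2 -82.4] 7022 0.13318968393318892
top [457.5 228.   52.6  22.  -85.7] tip y 0.2549527797270854 expect 0.388365
```

```bash
python3 - <<'E'
from h import *
f=np.load("w9.npz"); c=cam("wrist",state()); c["T"]=f["T"]; P=cloud(c,f["d"])*1000; Z=P[...,2]
k=(Z>110)&(Z<150); k[230:]=0; k=big(k); Q=P[k]; print(len(Q))
e=np.array([np.cos(np.radians(97.85)),np.sin(np.radians(97.85))]); n=np.array([e[1],-e[0]]); t=(Q[:,:2]-[454.2,259.2])@e; l=(Q[:,:2]-[454.2,259.2])@n
for a in range(0,140,12):
    m=(t>a)&(t<a+12)
    if m.sum()>5: print(a,m.sum(),np.round(np.percentile(l[m],[1,50,99]),1),np.round(np.percentile(Q[m,2],[50,95]),1))
print(t.max())
E
```

```text
7071
24 431 [-5.7 -0.1  5.9] [130.9 132.6]
36 793 [-5.6  0.3  6.1] [131.5 133.1]
48 864 [-5.5  0.3  6. ] [132.2 133.6]
60 943 [-5.7  0.3  6.2] [132.8 134.3]
72 1018 [-5.5  0.3  6.1] [133.5 135.1]
84 1113 [-5.7  0.3  6.3] [134.1 135.8]
96 1198 [-5.6  0.3  6.2] [134.9 136.6]
108 711 [-5.5  0.3  6. ] [135.3 136.9]
115.86776936324229
```

The push left the drift tilted 3° tip-up in the grip. I'll level it with a counter-tilt as I lower.

step_arm --pt "-0.002 0.004 0.03 0 -0.008 0 10" --pt "-0.005 0.004 0.08 0 -0.0164 0 10" --pt "-0.005 0.004 0.12 0 -0.0164 0 10" --pt "-0.005 0.004 0.15 0 -0.0164 0 10" --pt "-0.005 0.004 0.15 0 -0.0164 0 10" --pt "-0.005 0.004 0.15 0 -0.0164 0 10"

```text
clock: 23.45
tool_pos: [0.4569, 0.2583, 0.0035]
orientation: [180.0, 3.0, 97.9]
ft_force: [-0.2, -0.5, -2.0]
gripper_width: 0.202
grip_force: 50.0
```

```bash
python3 - <<'E'
from h import *
s=state(); print(s["tool_pos"],s["orientation"],s["ft_force"])
p,d,c,P,H,S,V,s=wrist("w10"); P=P*1000; Z=P[...,2]
e=np.array([np.cos(np.radians(97.85)),np.sin(np.radians(97.85))]); n=np.array([e[1],-e[0]]); o=s["tool_pos"][:2]*1000
t=(P[...,:2]-o)@e; l=(P[...,:2]-o)@n; k=(np.abs(l)<12)&(S<70)&(Z>38)&(Z<80); k[235:]=0
for a in range(0,140,12):
    m=k&(t>a)&(t<a+12)
    if m.sum()>5: print(a,m.sum(),np.round(np.percentile(l[m],[1,50,99]),1),np.round(np.percentile(Z[m],[50,95]),1))
rw=(H<20)&(S>110)&(Z<45); rw[235:]=0; L=l[rw&(t>20)]; print("rest edges",np.percentile(L,[1,99]),"t",np.percentile(t[rw],[1]),[ (a,round(np.percentile(Z[rw&(t>a)&(t<a+6)],95))) for a in range(56,100,6) if (rw&(t>a)&(t<a+6)).sum()>3])
E
```

```text
[0.45686113 0.25830754 0.00350474] [179.95577435   2.95037889  97.88669791] [-0.24963854 -0.46599616 -2.01970896]
24 402 [-5.9 -0.1  5.8] [54.9 56.4]
36 774 [-5.8 -0.1  5.6] [55.  56.6]
48 848 [-5.6  0.1  5.9] [55.2 56.6]
60 916 [-5.9 -0.1  5.7] [55.2 56.6]
72 1006 [-5.8  0.1  5.9] [55.1 56.8]
84 1059 [-5.6  0.1  5.8] [55.4 56.8]
96 1192 [-5.9  0.   6. ] [55.3 57. ]
108 984 [-5.7  0.   5.8] [55.4 57. ]
rest edges [-16.80304313  16.29218341] t [11.84692354] [(56, 12), (62, 12), (68, 12), (74, 40), (80, 40), (86, 12), (92, 12)]
```

step_arm --pt "0.0 0 0.012 0 0 0 10" --pt "0.0 0 0.022 0 0 0 10" --pt "0.0 0 0.027 0 0 0 10" --pt "0.0 0 0.027 0 0 0 10" --pt "0.0 0 0.028 0 0 0 10" --pt "0.0 0 0.028 0 0 0 10"

```text
clock: 24.25
tool_pos: [0.4567, 0.2576, -0.01]
orientation: [180.0, 3.0, 97.9]
ft_force: [-1.9, -0.2, 6.2]
gripper_width: 0.203
grip_force: 50.0
```

step_arm --pt "0 0 0 0 0 0 40" --pt "0 0 0 0 0 0 40" --pt "0 0 0 0 0 0 40" --pt "0 0 -0.03 0 0 0 40" --pt "0 0 -0.12 0 0 0 40" --pt "0 0 -0.24 0 0 0 40" --pt "0 0 -0.32 0 0.0164 0 40" --pt "0 0 -0.32 0 0.0164 0 40"

```text
clock: 25.25
tool_pos: [0.458, 0.2663, 0.1538]
orientation: [179.5, -0.1, 97.9]
ft_force: [0.1, -0.3, 0.6]
gripper_width: 0.429
grip_force: 0.0
```

```bash
python3 - <<'E'
from h import *
s=state(); print(s["tool_pos"],s["orientation"]); go(608,60,150,85,s)
p,d,c,P,H,S,V,s=wrist("w11"); P=P*1000; Z=P[...,2]
e=np.array([np.cos(np.radians(97.85)),np.sin(np.radians(97.85))]); n=np.array([e[1],-e[0]]); o=np.array([456.2,259.])
t=(P[...,:2]-o)@e; l=(P[...,:2]-o)@n; k=(np.abs(l)<14)&(S<70)&(Z>34)&(Z<80); k[235:]=0
for a in range(0,140,24):
    m=k&(t>a)&(t<a+12)
    if m.sum()>5: print(a,m.sum(),np.round(np.percentile(l[m],[1,50,99]),1),np.round(np.percentile(Z[m],[50,95]),1))
k=(np.abs(l)<14)&(S<70)&(Z>38)&(Z<80); print("ends",np.percentile(t[k],[.5,99.5]))
E
```

```text
[0.45803497 0.26628699 0.15381532] [ 1.79490262e+02 -1.14039996e-01  9.78656868e+01]
rows [-0.4498, 0.2406, 0.0089, 0.0027, -0.0009, 0.0715] n>= 4.1
0 287 [-9.2 -0.1  9.7] [45.2 47. ]
24 189 [-5.4 -0.1  6.1] [41.4 43. ]
48 204 [-5.3  0.8  6. ] [41.4 43. ]
72 209 [-5.1  0.1  6. ] [41.4 43. ]
96 209 [-4.9  0.1  5.9] [41.4 43.2]
120 230 [-4.7  1.   6.7] [41.4 43. ]
ends [-56.83566286 130.64799752]
```

The drift lies level on its rest: tops at 46 and 42 mm, tip within 1 mm of where it was. Next is the bush.

step_arm --pt "-0.1 0.053 0.005 0 0 0.015 45" --pt "-0.2 0.107 0.009 0.0 0 0.03 45" --pt "-0.3 0.16 0.009 0.0 0 0.05 45" --pt "-0.4 0.214 0.009 0.0 0 0.07 45" --pt "-0.45 0.24 0.009 0.0 0 0.0715 45" --pt "-0.45 0.24 0.009 0 0 0.0715 45" --pt "-0.45 0.24 0.009 0 0 0.0715 45"

```text
clock: 26.18
tool_pos: [0.6038, 0.0606, 0.1437]
orientation: [-179.9, -0.0, 85.1]
ft_force: [-0.3, -0.5, -0.3]
gripper_width: 0.482
grip_force: 0.0
```

```bash
python3 - <<'E'
from h import *
p,d,c,P,H,S,V,s=wrist("w12"); print(s["tool_pos"],s["orientation"])
Z=P[...,2]; m=(H>8)&(H<28)&(S>100)&(V>70)&(Z>.012)&(Z<.06)&(P[...,1]>.085)&(np.abs(P[...,0]-.615)<.045); m=big(m); Q=P[m]
print(m.sum(),np.percentile(Q[:,2],[1,50,97,99.5])*1000, rect(Q), rect(P[m&(Z>.033)]), rect(P[m&(Z>.041)]))
cv2.imwrite("pics/w12c.png",cv2.resize(p[:240,160:420],None,fx=2.3,fy=2.3,interpolation=2)[:,:,::-1])
E
```

```text
[0.60379791 0.06056385 0.14371525] [-1.79868088e+02 -3.39762671e-02  8.50945143e+01]
1464 [46.89463566 48.5976639  49.90163804 50.33825526] [617.1 124.6  34.3  34.3  -4.8] [617.1 124.6  34.3  34.3  -4.8] [617.1 124.6  34.3  34.3  -4.8]
```

View pics/w12c.png

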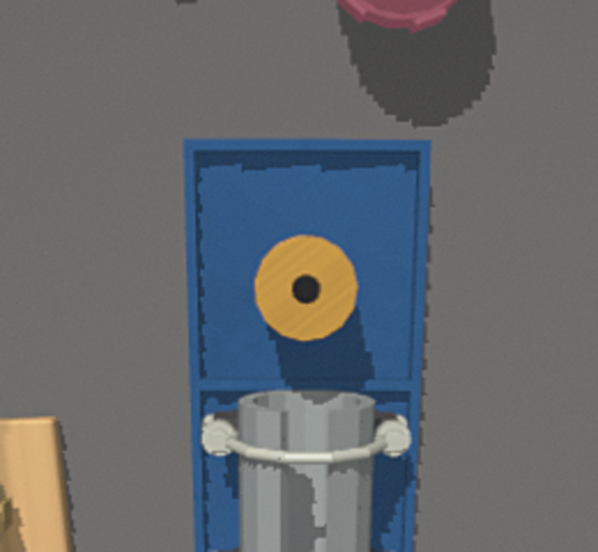

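The picture shows the bush standing on end in the tray at crop (306,288): upright, top at 48 mm, centre (617,125). It has to be turned to lie down. I'll grip its upper half, carry it over the V-block, tilt the tool about its closing axis, and let it down into the groove. The tool will point inward so the camera side stays up.

step_arm --pt "0.1 0.012 0 0 0 0 60" --pt "0.131 0.0153 0.08 0 0 0 60" --pt "0.131 0.0153 0.18 0 0 0 60" --pt "0.131 0.0153 0.25 0 0 0 60" --pt "0.131 0.0153 0.282 0 0 0 60" --pt "0.131 0.0153 0.287 0 0 0 60" --pt "0.131 0.0153 0.287 0 0 0 60" --pt "0.131 0.0153 0.287 0 0 0 60"

```text
clock: 27.22
tool_pos: [0.6197, 0.1239, 0.0027]
orientation: [179.8, -0.0, 85.0]
ft_force: [0.0, 0.4, -0.4]
gripper_width: 0.646
grip_force: 0.0
```

step_arm --grip_force 50 --pt "0 0 0 0 0 0 25" --pt "0 0 0 0 0 0 25" --pt "0 0 0 0 0 0 25" --pt "0 0 0 0 0 0 25" --pt "0 0 0 0 0 0 25"

```text
clock: 27.85
tool_pos: [0.6181, 0.1238, 0.0012]
orientation: [-180.0, 0.0, 85.0]
ft_force: [-1.9, -0.9, 4.5]
gripper_width: 0.378
grip_force: 50.0
```

```bash
python3 - <<'E'
from h import *
s=state(); print(s["tool_pos"],s["joint_pos"],s["gripper_width"]); go(473.4,-287,140,107,s)
E
```

```text
[0.61806158 0.1238318  0.00115883] [ 1.20819185e+00  3.29257432e+01  8.88660362e+01 -4.75688886e-03
  5.82409603e+01  6.18125303e+00] 0.3777729661965532
rows [-0.8437, -0.2172, -0.2774, -0.0002, 0.0, -0.1221] n>= 7.3
```

step_arm --pt "0 0 -0.1 0 0 0 25" --pt "0 0 -0.2 0 0 0 25" --pt "-0.11 -0.03 -0.25 0 0 -0.02 25" --pt "-0.22 -0.058 -0.277 0 0 -0.04 25" --pt "-0.33 -0.086 -0.277 0 0 -0.06 25" --pt "-0.44 -0.115 -0.277 0 0 -0.08 25" --pt "-0.55 -0.142 -0.277 0 0 -0.1 25" --pt "-0.66 -0.17 -0.277 0 0 -0.122 25"

```text
clock: 28.85
tool_pos: [0.5042, -0.199, 0.1388]
orientation: [-180.0, -0.0, 107.1]
ft_force: [1.0, -0.1, -3.8]
gripper_width: 0.376
grip_force: 50.0
```

```bash
python3 - <<'E'
from h import *
s=state(); print(s["tool_pos"]); go(473.4,-287,140,107,s)
f=np.load("top0.npz"); p=f["p"]; c=cam("top"); g=cv2.cvtColor(p,cv2.COLOR_RGB2HSV)
# V-block again from the first pictures: top and scene
m=big((lambda k:(k[0]>150)&(k[1]<60))((g[...,2]*1,g[...,1])) & (np.mgrid[:420,:560][1]>395)&(np.mgrid[:420,:560][1]<450)&(np.mgrid[:420,:560][0]>230)&(np.mgrid[:420,:560][0]<272))
print("top hull",rect(plane(c,uvof(m),.036)))
E
```

```text
[ 0.50423117 -0.19904605  0.13884071]
rows [-0.15, -0.1107, -0.0024, -0.0, -0.0001, 0.0007] n>= 1.5
top hull [ 473.3 -287.4   67.9   42.3  -72.7]
```

step_arm --pt "-0.11 -0.038 -0.02 0 0 0 25" --pt "-0.22 -0.077 -0.02 0 0 0 25" --pt "-0.329 -0.115 -0.02 0 0 0 25" --pt "-0.329 -0.115 -0.02 0 0 0 25" --pt "-0.329 -0.115 -0.02 0 0 0 25"

```text
clock: 29.48
tool_pos: [0.4977, -0.371, 0.1482]
orientation: [-180.0, -0.1, 106.9]
ft_force: [1.0, 0.1, -2.8]
gripper_width: 0.377
grip_force: 50.0
```

```bash
python3 - <<'E'
from h import *
p,d,c,P,H,S,V,s=wrist("w13"); print(s["tool_pos"],s["orientation"])
Z=P[...,2]; near=(np.hypot(P[...,0]-.474,P[...,1]+.289)<.05)
m=near&(Z>.0325)&(Z<.042)&(S<60); m=m; print("top faces",rect(P[m]),m.sum(),np.median(Z[m])*1000)
m2=big(near&(Z>.017)&(Z<.042)&(S<60)); print("top+groove",rect(P[m2]))
gmask=m2&(Z<.027); q=P[gmask][:,:2]*1000; print("groove low",rect(P[gmask]),gmask.sum())
vx,vy,x0,y0=cv2.fitLine(q.astype(np.float32),cv2.DIST_HUBER,0,.01,.01).ravel(); print(np.degrees(np.arctan2(vy,vx)),x0,y0)
cv2.imwrite("pics/w13c.png",cv2.resize(p[:,80:480],None,fx=1.4,fy=1.4)[:,:,::-1])
E
```

```text
[ 0.49766592 -0.3710015   0.14821187] [-1.79969016e+02 -1.39397887e-01  1.06936651e+02]
top faces [ 474.7 -293.3   59.9   40.3  -73.1] 1453 34.647985499201894
top+groove [ 474.9 -293.5   60.1   42.2  -72.7]
groove low [ 474.9 -293.5   59.8   12.9  -72.7] 903
-72.78742 474.42715 -292.98688
```

View pics/w13c.png

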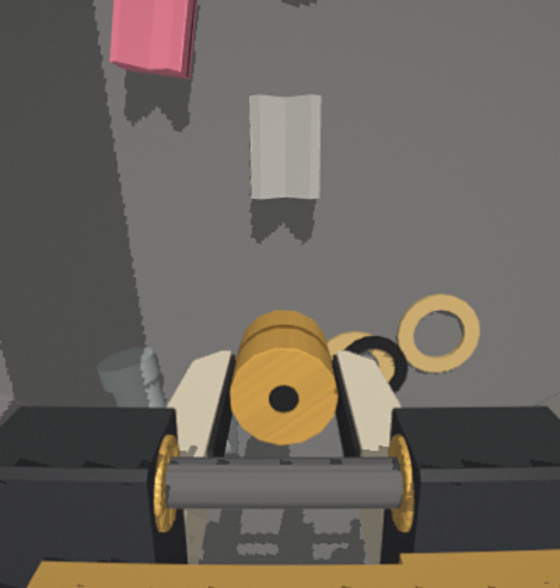

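The picture shows the grey V-block at (285,147). It measures 60 × 42 mm, centred at (474.8,-293.3) with its groove at 107.2°; the bush is held upright at (284,390). Now tilting in the air above the block.

step_arm --pt "0.05 0 0 0 0.03 0 25" --pt "0.11 0 0 0 0.08 0 25" --pt "0.17 0 0 0 0.13 0 25" --pt "0.213 0.001 0 0 0.18 0 25" --pt "0.213 0.001 0.0 0 0.23 0 25" --pt "0.213 0.001 0.0 0 0.28 0 25" --pt "0.213 0.001 0.0 0 0.33 0 25" --pt "0.213 0.001 0.0 0 0.389 0 25"

```text
clock: 30.52
tool_pos: [0.4687, -0.2691, 0.1502]
orientation: [179.8, -70.1, 107.3]
ft_force: [0.7, 1.0, -2.3]
gripper_width: 0.378
grip_force: 50.0
```

```bash
cat >> h.py <<'E'
def bush(s,off=-27):
    Rm=R.from_euler("xyz",s["orientation"],degrees=True).as_matrix(); b=s["tool_pos"]*1000+Rm@[0,0,off]
    return np.round(b,1),"z-axis",np.round(Rm[:,2],3),"tilt",round(np.degrees(np.arccos(-Rm[2,2])),1)
E
python3 - <<'E'
from h import *
s=state(); print(s["tool_pos"],s["orientation"],np.round(s["joint_pos"],1)); print(bush(s))
E
```

```text
[ 0.46870336 -0.26912824  0.1502206 ] [179.81890611 -70.05130161 107.27393259] [-54.7  60.1  50.2  25.1 136.  -65. ]
(array([ 476.2, -293.4,  159.4]), 'z-axis', array([-0.276,  0.899, -0.341]), 'tilt', np.float64(70.1))
```

The tilt works (70°, joints in range). Now lowering to about 10 mm above contact.

step_arm --pt "-0.06 -0.0027 0.024 0 0 0 25" --pt "-0.12 -0.0027 0.046 0 0 0 25" --pt "-0.16 -0.0027 0.062 0 0 0 25" --pt "-0.18 -0.0027 0.069 0 0 0 25" --pt "-0.18 -0.0027 0.069 0 0 0 25" --pt "-0.18 -0.0027 0.069 0 0 0 25"

```text
clock: 31.28
tool_pos: [0.4661, -0.2689, 0.0543]
orientation: [179.8, -69.9, 107.1]
ft_force: [-0.0, -0.7, -3.8]
gripper_width: 0.378
grip_force: 50.0
```

```bash
python3 - <<'E'
from h import *
s=state(); print(bush(s),np.round(s["joint_pos"],1),s["ft_force"])
p,d,c,P,H,S,V,s=wrist("w14"); Z=P[...,2]*1000
br=(H>8)&(H<28)&(S>100)&(V>60)&(Z<100)&(np.hypot(P[...,0]-.474,P[...,1]+.292)<.05); br=big(br); Q=P[br]*1000
e=np.array([-.296,.955]);n=np.array([.955,.296]); o=np.array([474.8,-293.3])
print(br.sum(),"lat",np.percentile((Q[:,:2]-o)@n,[1,99]),"along",np.percentile((Q[:,:2]-o)@e,[1,99]),"z",np.percentile(Q[:,2],[1,99]))
b=(S<60)&(Z>15)&(Z<42)&(np.hypot(P[...,0]-.474,P[...,1]+.292)<.05); B=P[b]*1000
print("block",b.sum(),"lat",np.percentile((B[:,:2]-o)@n,[1,99]),"along",np.percentile((B[:,:2]-o)@e,[1,99]))
E
```

```text
(array([ 473.5, -293.2,   63.6]), 'z-axis', array([-0.274,  0.898, -0.344]), 'tilt', np.float64(69.9)) [-54.8  66.1  51.2  22.3 129.4 -69. ] [-0.03187071 -0.70873601 -3.84699916]
5515 lat [-18.16154246  15.27293573] along [-23.45518081  22.23202696] z [56.85181359 87.57346309]
block 2040 lat [-20.74128235  20.52664147] along [-31.0512027   4.2931033]
```

step_arm --pt "-0.006 0.002 0.004 0 0 0 25" --pt "-0.012 0.0024 0.008 0 0 0 25" --pt "-0.018 0.0024 0.0097 0 0 0 25" --pt "-0.018 0.0024 0.0097 0 0 0 25" --pt "-0.018 0.0024 0.0097 0 0 0 25"

```text
clock: 31.95
tool_pos: [0.4664, -0.2667, 0.0429]
orientation: [-180.0, -70.0, 107.0]
ft_force: [-0.2, -0.2, -3.3]
gripper_width: 0.381
grip_force: 50.0
```

```bash
python3 - <<'E'
from h import *
s=state(); print(bush(s),s["ft_force"])
E
```

```text
(array([ 473.9, -290.9,   52.1]), 'z-axis', array([-0.275,  0.899, -0.342]), 'tilt', np.float64(70.0)) [-0.22749911 -0.15765917 -3.32730666]
```

step_arm --pt "-0.002 0.0015 0.0007 0 0 0 25" --pt "-0.003 0.0015 0.001 0 0 0 25" --pt "-0.003 0.0015 0.001 0 0 0 25"

```text
clock: 32.33
tool_pos: [0.4669, -0.2667, 0.0421]
orientation: [-180.0, -70.1, 107.0]
ft_force: [-2.7, -2.4, 1.7]
gripper_width: 0.375
grip_force: 50.0
```

step_arm --grip_force 4 --pt "0 0 0 0 0 0 25" --pt "0 0 0 0 0 0 25" --pt "0 0 0 0 0 0 25"

```text
clock: 32.7
tool_pos: [0.4671, -0.2667, 0.0416]
orientation: [-180.0, -70.0, 107.0]
ft_force: [-2.2, -3.6, 2.4]
gripper_width: 0.384
grip_force: 4.0
```

step_arm --pt "0 0 0 0 0 0 39" --pt "0 0 0 0 0 0 42" --pt "0 0 0 0 0 0 48" --pt "0 0 0 0 0 0 56" --pt "0 0 0 0 0 0 60"

```text
clock: 33.33
tool_pos: [0.4673, -0.2664, 0.0414]
orientation: [180.0, -70.0, 107.0]
ft_force: [-0.6, -0.2, 0.5]
gripper_width: 0.637
grip_force: 0.0
```

```bash
cat >> h.py <<'E'
def onblock(name):
    p,d,c,P,H,S,V,s=wrist(name); Z=P[...,2]*1000
    br=(H>8)&(H<28)&(S>100)&(V>60)&(Z<100)&(np.hypot(P[...,0]-.474,P[...,1]+.292)<.07); br=big(br); Q=P[br]*1000
    e=np.array([-.296,.955]);n=np.array([.955,.296]); o=np.array([474.8,-293.3])
    print(br.sum(),"lat",np.percentile((Q[:,:2]-o)@n,[1,50,99]).round(1),"along",np.percentile((Q[:,:2]-o)@e,[.5,50,99.5]).round(1),"z",np.percentile(Q[:,2],[1,50,99]).round(1),rect(Q))
    t=(Q[:,:2]-o)@e
    for a in range(-30,30,8):
        m=(t>a)&(t<a+8)
        if m.sum()>20: print(a,m.sum(),np.percentile(Q[m,2],[50,97]).round(1))
E
python3 - <<'E'
from h import *
print(bush(state()),state()["ft_force"]); onblock("w15")
E
```

```text
(array([ 474.7, -290.7,   50.6]), 'z-axis', array([-0.275,  0.899, -0.342]), 'tilt', np.float64(70.0)) [-0.61954133 -0.22075503  0.48408901]
6064 lat [-16.9  -0.1  16.4] along [-23.8 -16.2  16.2] z [38.2 60.4 65.4] [ 4.756831e+05 -2.967889e+05  4.153620e+04  3.496830e+04 -7.270000e+01]
-30 2312 [52.  63.8]
-22 972 [62.7 65.1]
-14 851 [62.7 65.2]
-6 760 [63.  65.4]
2 669 [62.8 65. ]
10 500 [62.9 65.1]
```

The bush lies in the groove: top at 65 mm, level, centred laterally, spanning -24 to +16 mm along a ±30 mm block. That's about midway. Backing straight out, then levelling the tool.

step_arm --pt "0 0 -0.05 0 0 0 60" --pt "0 0 -0.12 0 0 0 60" --pt "0.03 0 -0.16 0 0 0 60" --pt "0.12 0 -0.19 0 0 0 60" --pt "0.2 0 -0.19 0 -0.05 0 60" --pt "0.24 0 -0.19 0 -0.1 0 60" --pt "0.24 0 -0.19 0 -0.15 0 60" --pt "0.24 0 -0.19 0 -0.2 0 60"

```text
clock: 34.38
tool_pos: [0.4814, -0.3132, 0.1877]
orientation: [179.9, -33.6, 107.0]
ft_force: [1.1, -0.0, -0.2]
gripper_width: 0.646
grip_force: 0.0
```

```bash
python3 - <<'E'
from h import *
s=state(); print(s["tool_pos"],s["orientation"]); go(500,-375,180,107,s)
E
```

```text
[ 0.48140627 -0.31324778  0.18770632] [179.93266676 -33.60675954 107.0216514 ]
rows [-0.116, -0.0005, -0.0586, 0.0003, -0.1867, 0.0] n>= 3.1
```

step_arm --pt "-0.05 0 -0.03 0 -0.06 0 60" --pt "-0.1 0 -0.05 0 -0.12 0 60" --pt "-0.116 0 -0.0586 0 -0.1867 0 60" --pt "-0.116 0 -0.0586 0 -0.1867 0 60" --pt "-0.116 0 -0.0586 0 -0.1867 0 60"

```text
clock: 35.0
tool_pos: [0.5002, -0.3739, 0.179]
orientation: [180.0, -0.5, 107.0]
ft_force: [0.4, 0.6, -0.8]
gripper_width: 0.644
grip_force: 0.0
```

```bash
python3 - <<'E'
from h import *
onblock("w16"); s=state(); print(s["tool_pos"],s["orientation"])
f=np.load("w16.npz"); c=cam("wrist",s); c["T"]=f["T"]; P=cloud(c,f["d"])*1000
S=cv2.cvtColor(f["p"],cv2.COLOR_RGB2HSV)[...,1]; e=np.array([-.296,.955]);n=np.array([.955,.296]); o=np.array([474.8,-293.3])
m=(S<60)&(P[...,2]>15)&(P[...,2]<42)&(np.hypot(P[...,0]-474.8,P[...,1]+293.3)<45); B=P[m]; print("block along",np.percentile((B[:,:2]-o)@e,[.5,99.5]),"lat",np.percentile((B[:,:2]-o)@n,[.5,99.5]))
go(458,-100,140,85,s)
E
```

```text
1922 lat [-17.2  -0.5  16.7] along [-22.6  -2.7  16.6] z [51.5 62.6 65.9] [ 4.753425e+05 -2.962121e+05  3.964390e+04  3.468000e+04 -7.260000e+01]
-30 32 [62.2 65.1]
-22 387 [62.5 65.3]
-14 376 [62.4 65.4]
-6 383 [62.6 65.6]
2 398 [62.7 65.6]
10 346 [63.  65.6]
[ 0.50029178 -0.37471015  0.17851602] [-179.99708906   -0.53550412  106.96646222]
block along [-30.13184718  29.75752515] lat [-21.03629036  20.93891823]
rows [0.5494, 0.0794, 0.0822, -0.0006, -0.0029, 0.122] n>= 4.5
```

step_arm --pt "0.11 0.014 0.01 0 -0.002 0.03 60" --pt "0.22 0.028 0.03 0 -0.0029 0.06 60" --pt "0.33 0.042 0.05 0 -0.0029 0.09 60" --pt "0.44 0.056 0.07 0 -0.0029 0.12 60" --pt "0.501 0.065 0.082 0 -0.0029 0.122 60" --pt "0.501 0.065 0.082 0 -0.0029 0.122 60" --pt "0.501 0.065 0.082 0 -0.0029 0.122 60"

```text
clock: 35.92
tool_pos: [0.459, -0.1265, 0.1393]
orientation: [-179.9, 0.1, 85.0]
ft_force: [-0.2, -1.0, 0.2]
gripper_width: 0.644
grip_force: 0.0
```

```bash
python3 - <<'E'
from h import *
p,d,c,P,H,S,V,s=wrist("w17"); Z=P[...,2]; print(s["tool_pos"],s["orientation"])
cream=(H>10)&(H<30)&(S>30)&(V>110)&(P[...,0]<.52)
m=big(cream&(Z>.062)&(Z<.085)); q=plane(c,uvof(m),.071); r=rect(q); print("nipple",r,np.median(Z[m])); go(r[0],r[1],8,85,s)
m=big(cream&(Z>.042)&(Z<.058)&(P[...,1]>0)); print("collar",rect(P[m]),np.median(Z[m]))
E
```

```text
[ 0.45904327 -0.12654606  0.13930803] [-1.79929852e+02  1.24079541e-01  8.49885651e+01]
nipple [455.3 -39.5  37.   36.7 -52.4] 0.0714576233039737
rows [0.1733, -0.0223, 0.2623, -0.0004, 0.0007, -0.0001] n>= 2.5
collar [455.4  24.8  37.3   8.1  -4.4] 0.04953665892071335
```

step_arm --pt "0.1 -0.015 0 0 0 0 60" --pt "0.173 -0.0215 0.03 0 0 0 60" --pt "0.173 -0.0215 0.12 0 0 0 60" --pt "0.173 -0.0215 0.2 0 0 0 60" --pt "0.173 -0.0215 0.25 0 0 0 60" --pt "0.173 -0.0215 0.262 0 0 0 60" --pt "0.173 -0.0215 0.262 0 0 0 60" --pt "0.173 -0.0215 0.262 0 0 0 60"

```text
clock: 36.98
tool_pos: [0.4558, -0.0389, 0.0091]
orientation: [179.9, 0.2, 85.0]
ft_force: [0.7, 0.5, -0.2]
gripper_width: 0.647
grip_force: 0.0
```

step_arm --grip_force 12 --pt "0 0 0 0 0 0 25" --pt "0 0 0 0 0 0 25" --pt "0 0 0 0 0 0 25" --pt "0 0 0 0 0 0 25" --pt "0 0 0 0 0 0 25"

```text
clock: 37.6
tool_pos: [0.4549, -0.0381, 0.0084]
orientation: [-180.0, 0.1, 85.0]
ft_force: [-1.2, 0.3, 4.6]
gripper_width: 0.386
grip_force: 12.0
```

```bash
python3 - <<'E'
from h import *
s=state(); print(s["tool_pos"],s["gripper_width"]); z=s["tool_pos"][2]*1000; go(602.5,-49,z,85,s)
E
```

```text
[ 0.45487385 -0.03813673  0.00844936] 0.38575000987195013
rows [0.0039, 0.296, -0.0001, -0.0001, 0.0007, 0.0002] n>= 2.4
```

step_arm --pt "0 0 -0.07 0 0 0 25" --pt "0 0.03 -0.12 0 0 0 25" --pt "0.002 0.11 -0.12 0 0 0 25" --pt "0.003 0.2 -0.12 0 0 0 25" --pt "0.004 0.28 -0.1 0 0 0 25" --pt "0.004 0.296 -0.05 0 0 0 25" --pt "0.004 0.296 -0.01 0 0 0 25" --pt "0.004 0.296 -0.006 0 0 0 25"

```text
clock: 38.6
tool_pos: [0.6002, -0.0484, 0.0086]
orientation: [-179.7, 0.1, 85.0]
ft_force: [0.2, 0.6, -0.7]
gripper_width: 0.39
grip_force: 12.0
```

step_arm --pt "0 0 0 0 0 0 25" --pt "0 0 0.004 0 0 0 25" --pt "0 0 0.006 0 0 0 25" --pt "0 0 0.006 0 0 0 25"

```text
clock: 39.1
tool_pos: [0.6023, -0.049, 0.0084]
orientation: [-180.0, 0.1, 85.0]
ft_force: [-0.6, 0.1, -1.9]
gripper_width: 0.387
grip_force: 12.0
```

step_arm --pt "0 0 0.002 0 0 0 25" --pt "0 0 0.002 0 0 0 25" --pt "0 0 0.002 0 0 0 45" --pt "0 0 0.002 0 0 0 60" --pt "0 0 0.002 0 0 0 60" --pt "0 0 -0.08 0 0 0 65" --pt "0 0 -0.18 0 0 0 72" --pt "0 0 -0.26 0 0 0 72"

```text
clock: 40.1
tool_pos: [0.6027, -0.0488, 0.1398]
orientation: [180.0, 0.1, 85.0]
ft_force: [-1.1, -0.3, -0.5]
gripper_width: 0.767
grip_force: 0.0
```

```bash
python3 - <<'E'
from h import *
s=state(); print(s["tool_pos"]); go(456,-42,140,85,s)
E
```

```text
[ 0.60269862 -0.04877474  0.13984107]
rows [-0.0119, -0.2935, -0.0003, 0.0001, 0.0008, 0.0002] n>= 2.3
```

step_arm --pt "-0.012 -0.1 0 0 0 0 72" --pt "-0.012 -0.2 0 0 0 0 72" --pt "-0.012 -0.293 0 0 0 0 72" --pt "-0.012 -0.293 0 0 0 0 72" --pt "-0.012 -0.293 0 0 0 0 72"

```text
clock: 40.72
tool_pos: [0.457, -0.0424, 0.1387]
orientation: [179.9, 0.2, 85.0]
ft_force: [-0.1, -1.4, 0.1]
gripper_width: 0.773
grip_force: 0.0
```

```bash
python3 - <<'E'
from h import *
p,d,c,P,H,S,V,s=wrist("w18"); Z=P[...,2]; print(s["tool_pos"],s["orientation"])
cream=(H>10)&(H<30)&(S>30)&(V>110)&(P[...,0]<.52)
m=big(cream&(Z>.042)&(Z<.058)&(P[...,1]>0)); q=plane(c,uvof(m),.049); r=rect(q); print("collar",r,np.median(Z[m])); go(r[0],r[1],-2,85,s)
E
```

```text
[ 0.45702921 -0.04235145  0.13870499] [1.79931196e+02 1.50862279e-01 8.50148837e+01]
collar [457.6  46.8  53.6  52.   -5.1] 0.049204172943194985
rows [0.1785, -0.0147, 0.2809, 0.0004, 0.0008, 0.0001] n>= 2.7
```

step_arm --pt "0.1 -0.009 0 0 0 0 75" --pt "0.178 -0.0145 0.03 0 0 0 75" --pt "0.178 -0.0145 0.13 0 0 0 75" --pt "0.178 -0.0145 0.22 0 0 0 75" --pt "0.178 -0.0145 0.27 0 0 0 75" --pt "0.178 -0.0145 0.28 0 0 0 75" --pt "0.178 -0.0145 0.28 0 0 0 75" --pt "0.178 -0.0145 0.28 0 0 0 75"

```text
clock: 41.78
tool_pos: [0.4577, 0.0468, -0.001]
orientation: [179.9, 0.1, 85.0]
ft_force: [0.6, 0.2, -0.1]
gripper_width: 0.806
grip_force: 0.0
```

step_arm --grip_force 12 --pt "0 0 0 0 0 0 42" --pt "0 0 0 0 0 0 42" --pt "0 0 0 0 0 0 42" --pt "0 0 0 0 0 0 42" --pt "0 0 0 0 0 0 42"

```text
clock: 42.4
tool_pos: [0.4566, 0.047, -0.0017]
orientation: [-180.0, 0.1, 85.0]
ft_force: [-1.1, -0.1, 5.5]
gripper_width: 0.56
grip_force: 12.0
```

```bash
python3 - <<'E'
from h import *
s=state(); print(s["tool_pos"],s["gripper_width"]); z=s["tool_pos"][2]*1000; go(617.5,129,z,85,s)
E
```

```text
[ 0.45659505  0.04695611 -0.00165314] 0.560181079234753
rows [0.1914, 0.3064, -0.0005, -0.0, 0.0007, 0.0001] n>= 2.9
```

step_arm --pt "0 0 -0.07 0 0 0 42" --pt "0.02 0.03 -0.12 0 0 0 42" --pt "0.08 0.12 -0.12 0 0 0 42" --pt "0.14 0.22 -0.12 0 0 0 42" --pt "0.185 0.3 -0.1 0 0 0 42" --pt "0.191 0.306 -0.05 0 0 0 42" --pt "0.191 0.306 -0.01 0 0 0 42" --pt "0.191 0.306 -0.006 0 0 0 42"

```text
clock: 43.4
tool_pos: [0.6154, 0.129, -0.0016]
orientation: [-179.7, 0.1, 85.0]
ft_force: [-0.8, 0.4, -1.2]
gripper_width: 0.56
grip_force: 12.0
```

step_arm --pt "0 0 0 0 0 0 42" --pt "0 0 0.004 0 0 0 42" --pt "0 0 0.007 0 0 0 42" --pt "0 0 0.007 0 0 0 42"

```text
clock: 43.9
tool_pos: [0.617, 0.1288, -0.0026]
orientation: [-180.0, 0.1, 85.0]
ft_force: [-0.2, 0.0, -0.9]
gripper_width: 0.561
grip_force: 12.0
```

step_arm --pt "0 0 0.001 0 0 0 42" --pt "0 0 0.001 0 0 0 60" --pt "0 0 0.001 0 0 0 75" --pt "0 0 0.001 0 0 0 75" --pt "0 0 -0.08 0 0 0 75" --pt "0 0 -0.19 0 0 0 75" --pt "0 0 -0.3 0 0 0 75" --pt "0 -0.05 -0.4 0 0 0 75"

```text
clock: 44.9
tool_pos: [0.5932, 0.1312, 0.1989]
orientation: [180.0, 0.1, 85.0]
ft_force: [-0.4, 0.2, 0.2]
gripper_width: 0.808
grip_force: 0.0
```

step_arm --pt "0 -0.12 0 0 0 0 75" --pt "0 -0.24 0 0 0 0 75" --pt "0 -0.36 0 0 0 0 75" --pt "0 -0.48 0 0 0 0 75" --pt "0 -0.5 0 0 0 0 75" --pt "0 -0.5 0 0 0 0 75"

```text
clock: 45.65
tool_pos: [0.3437, 0.1533, 0.1979]
orientation: [179.9, 0.1, 85.1]
ft_force: [-0.2, -0.2, -1.2]
gripper_width: 0.802
grip_force: 0.0
```

```bash
python3 - <<'E'
from h import *
p,d=snapshot("top"); s,_=snapshot("scene"); print(state()["tool_pos"])
c=cam("top"); P=cloud(c,d)*1000; Z=P[...,2]; hsv=cv2.cvtColor(p,cv2.COLOR_RGB2HSV).astype(int); H,S=hsv[...,0],hsv[...,1]
for n,(x,y),lo in (("collar",(617.5,129),40),("nipple",(602.5,-49),60),("bush",(474.8,-293.3),55)):
    k=(np.hypot(P[...,0]-x,P[...,1]-y)<45)&(Z>lo)&(Z<90)&(S>30); k=big(k); print(n,k.sum(),rect(P[k]),np.percentile(Z[k],[50,95]).round(1))
cv2.imwrite("pics/end.png",np.hstack([p[130:330,20:460][:, :440],cv2.resize(s[90:310,60:470],(360,200))])[:,:,::-1])
E
```

```text
[0.34490644 0.15308055 0.19771034]
collar 293 [ 6.145730e+05  1.293088e+05  5.375300e+04  5.275710e+04 -8.000000e-01] [48.  51.5]
nipple 233 [ 6.008171e+05 -4.871600e+04  3.672010e+04  3.612910e+04 -2.520000e+01] [70.2 73.6]
bush 433 [ 4.745834e+05 -2.937964e+05  4.271710e+04  3.401900e+04 -7.420000e+01] [62.3 66.4]
```

View pics/end.png

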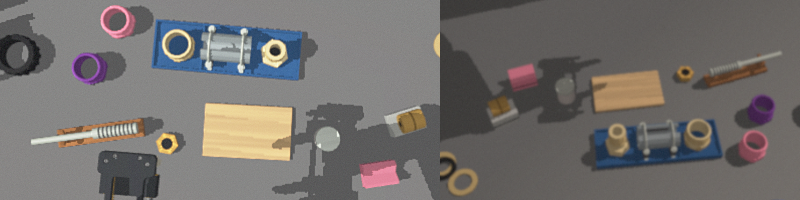

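The final picture shows the collar at (178,45) and the nipple at (274,52) upright in their own trays. The drift is on its rest at (90,133), the bush in the grey V-block at (407,121), and the nut and tin haven't moved. Handing in.

```bash
python3 -c "
from cell import *
print(hand_in())"
```

```text
the job is handed in; nothing more can be done
None
```

Job handed in at about 46 s: the bush lies in the V-block groove about 3 mm off midway, the drift is back on its rest, both fittings stand upright in their own trays, and the tin and nut weren't touched.

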